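# Scan the pantry jar on the lazy Susan

### The job

Turn the wooden lazy Susan by its knobs until the bar code label on the jar faces the front edge of the worktop. Then take the hand scanner from its stand, point its window squarely at the middle of the label from about 7 cm away and hold it still for two seconds, and finally lay the scanner back in its stand the way it was. Leave the mug and the salt shaker undisturbed.

Things in the scene. Friction and masses are not known exactly. Their poses are not given: they have to be found in the camera images.
- turntable (a joint): angle of the lazy Susan (wooden disc 270 mm across, top at z = 30 mm, on a fixed steel foot). 0, or equally 2 pi (6.283): label faces the front edge of the worktop (-x). Grows counterclockwise seen from above (at pi/2 the label faces -y). Starts between 1.2 and 5.08; stops at -0.7 and 6.98; stays where it is left (friction 0.12 N m, no coasting)
- jar_axis (a point): point at worktop height (z = 0) on the upright axis of the lazy Susan; fixed, axes as the world's. A clear, square jar of rice with rounded corners, 88 mm wide, top at z = 215 mm, is fixed on the middle of the disc and turns with it
- knob_a (a point): one of two upright wooden finger knobs fixed near the disc's rim, 115 mm from the axis, 105 degrees (1.833 rad) to either side of the label; 24 mm across at its ends, from z = 30 to 74 mm. This point is on its axis at z = 60 mm. Pushing a knob round with the fingertips from one side turns the disc
- knob_b (a point): the other knob, on the other side of the label, same shape and same point on it
- label (a point): centre of the white bar code label (48 mm wide, 36 mm high, black upright bars) on one flat wall of the jar, 45 mm from its axis, 120 mm above the worktop. Its axes are the disc's: -x points straight out of the label, z up
- scanner: hand scanner: grey bar 130 long (x), 38 wide (y), 34 mm high, 160 g, black button on top, dark window in a rubber nose at its +x end. Origin: middle of its underside, near its centre of mass; x points out of the window, z up. Grip it across its width, in the middle, from above. It reads within 40 to 110 mm of the label, roughly square to it
- window (a point): centre of the scanner's window: 65 mm ahead of scanner's origin, 18 mm above its underside; axes as the scanner's. The beam leaves it along +x and must meet the label within 16 mm sideways and 14 mm in height of its centre, within 0.35 rad of square
- dock: fixed grey stand, 120 (x) by 74 (y) by 38 mm high. Origin: middle of its underside; x the way the scanner points. 6 mm base plate; two saddles 22 mm long, 47 mm before and behind the middle, floors at z = 22 mm, side walls flaring from 46 to 60 mm apart; 72 mm free between them for fingers. The scanner rests with its origin 22 mm straight above this origin, x along x
- mug: bystander: china mug, 87 mm across, 121 mm with its handle, 96 mm high, loose; origin at the middle of its underside
- salt: bystander: salt shaker, 44 mm across, 90 mm high, loose; origin at the middle of its underside
There are look-alikes about, which are no part of the job. There is more than one size of the dock; the job needs the larger.

How it is judged (in metres and radians):
On the way, in this order (a step that is already met when the one before it is completed fails the run):
1. the label faces the front edge of the worktop (within 0.3 rad) and the disc is at rest (x of label in the frame of jar_axis below 0 m and angle between the x axis of label and the x axis of jar_axis, either way round below 0.3 rad and velocity of joint turntable between -0.05 and 0.05 rad/s), for 0.2 s.
2. the scanner, held still for 1 s, is aimed at the label: window 40 to 110 mm from it, beam within 16 mm sideways and 14 mm in height of the label's centre, within 0.35 rad of square (x of label in the frame of window between 0.04 and 0.11 m and y of label in the frame of window between -0.016 and 0.016 m and z of label in the frame of window between -0.014 and 0.014 m and x of window in the frame of label below -0.03 m and angle between the x axis of window and the x axis of label, either way round below 0.35 rad and linear speed of scanner below 0.02 m/s and angular speed of scanner below 0.15 rad/s), for 1 s.
At the end, for the whole second after the job is handed in: the label still faces the front edge (within 0.35 rad); the scanner lies at rest in both saddles of its stand, upright and pointing the stand's +x way (within 15 mm lengthways, 8 mm sideways, 4 mm in height, 0.1 rad of level) (x of label in the frame of jar_axis below 0 m and angle between the x axis of label and the x axis of jar_axis, either way round below 0.35 rad and x of scanner in the frame of dock between -0.015 and 0.015 m and y of scanner in the frame of dock between -0.008 and 0.008 m and z of scanner in the frame of dock between 0.018 and 0.026 m and x of window in the frame of dock above 0.04 m and angle between scanner's own z axis and vertical below 0.1 rad and linear speed of scanner below 0.02 m/s); the robot touches nothing.
It fails at once if the mug is shoved more than 30 mm or tipped (distance of mug from where it was at the start of the episode above 0.03 m or angle between mug's own z axis and vertical above 0.35 rad).
It fails at once if the salt shaker is shoved more than 30 mm or tipped (distance of salt from where it was at the start of the episode above 0.03 m or angle between salt's own z axis and vertical above 0.35 rad).
It also fails if it takes over 72 s, if anything falls off the work surface, if the arm or the gripper's body presses on something with over 40 N, if the wrist force passes 120 N, or if a joint passes its speed limit or range.

### The arm

A 6-joint arm with a two-finger parallel gripper is mounted at the origin on a cart in front of the work surface, level with it; the furniture and walls round the work are solid. World frame = base frame: x ahead of the robot, y to its left, z up, the work surface at z = 0. Lengths are in mm, angles in rad, forces in N, time in s.
With the tool pointing down it reaches from about 300 to 850 mm from the base axis. Payload 5.4 kg.
Tool frame: the origin (TCP) lies between the finger pads; the fingertips stand 11 mm ahead of it and the grasp point (between the pads) lies 8 mm behind it (robot.tip_extent is the distance from the TCP to the fingertips, in mm); z points along the fingers, y is the line along which they close (so a half turn about z gives the same grasp; the last joint's range is limited). The gripper opens to 85 mm and grips with 20 to 120 N. Pads are 22 mm wide; open, the fingers measure 114 mm over their backs; the gripper's body (76 mm by 85 mm) begins 54 mm behind the grasp point. The pads swing forward as they close: fully open they stand 13 mm farther back than shut.
Start: joints at [1.078, 0.158, 1.597, -0, 1.386, -0.21], TCP at [160.461, 552.14, 205.999] pointing down, gripper open.
Joint ranges: [-2.91, 2.91], [-0.94, 2.29], [0.18, 2.7], [-1.29, 4.43], [0.17, 2.64], [-3, 3]. Speed limits (rad/s): [2.57, 2.57, 3.14, 3.14, 3.14, 3.14].

### API

Orientations are given as a rotation vector (axis times angle).
In Python, from plant import robot, eyes, order gives the robot as it stands.
- The arm moves only by the tool play_rows, never from a script. Its argument "deltas" is a list of rows, each an object of numbers: "dx", "dy", "dz": the shift along the tool's x, y, z scaled (see below); "rx", "ry", "rz": the turn, a rotation vector about the tool's x, y, z scaled (see below); "hand": the opening, from 0 (shut) to 1 (fully open). A call has 1 to 20 rows; each row is the pose to reach, as a shift and turn from the pose commanded when the call began, along the tool's axes at that moment; what a row does not reach only later rows make up. The controller multiplies each number of a shift by 0.2 m and each number of a turn by 120 degrees. A row lasts 1/8 s, in which the tool goes at most 62.5 mm and 10.7 degrees, less where a joint would pass 70% of its speed; a pose out of reach is approached as far as the arm can. A call with a number of a shift or a turn outside -1 to 1 is refused whole. A call with a gripper value outside its range is refused whole. The fingers move at their own pace and stop on an object; "squeeze" is the grip in N (left out, the last holds). Time passes only in rows, so rows that repeat a pose let the fingers close. It gives the time, the measured TCP pose, the force, the opening and the grip force at its end, in the units of the state.
- robot.sense(): the state, without advancing time (a new reading comes with each control period).
- eyes.camera(name): name is "side" or "top" or "wrist"; returns (picture, depth): 480x640x3 uint8, red, green, blue; 480x640 float32, mm along the optical axis (not along the pixel's ray), 0 where there is no reading.
- eyes.calibration(name): a dict with "fx", "fy", "cx", "cy" (pixels), "R" (3x3) and "t" (3): a world point X has camera coordinates R X + t; the wrist camera has in their place "mount" (4x4, takes a point from camera to tool coordinates, whose origin is the TCP and whose axes are the flange's). Camera axes: x right, y down, z forward; pixel columns grow to the right and rows downward; lengths in mm; the calibration is good to about 2 mm. A picture is of the moment at which its call begins: read the wrist's pose just before it. calibration takes no time and is no camera call.
- order.sign_off(): hands the job in; it is judged then, once.
The state is a dict: "time": time; "joints": joint angles; "qd": joint speeds; "joint_efforts": joint torques, N m; "eef_pos": TCP position; "tool_rot": TCP orientation; "wrist_force": force on the tool from outside, world axes, zero at the start; "torque": the same for the moment, N m; "finger_gap": finger opening in mm; "grasp_force": force on a finger pad.
Only numpy, scipy, OpenCV 4.12 (cv2) and the standard library are available. Lean on these libraries where they do the work, as an engineer would, in place of code of your own. Each camera call takes 0.05 s, during which the arm holds its last target. There are 200 camera calls.

## Working session

There is one attempt and no reset: what is moved stays moved. The work goes in short steps, Python scripts to look and compute and a tool call to move; the robot and the scene stay as the last step left them, time stands still between calls to the robot, and variables do not carry over. Pictures are saved under pics/ and viewed, at most 10 in all, crops included, and the job is handed in when it is done.

Besides the shell and the picture viewer there is one more tool, called after "Call:" by a JSON object that holds its "method" and its "body". play_rows: Moves the arm, as the interface text tells. Shifts and turns lie within -1 to 1; 1 stands for 0.2 m of shift or 120 degrees of turn. Its arguments: {"type":"object","properties":{"deltas":{"type":"array","items":{"type":"object","properties":{"dx":{"type":"number","minimum":-1,"maximum":1},"dy":{"type":"number","minimum":-1,"maximum":1},"dz":{"type":"number","minimum":-1,"maximum":1},"rx":{"type":"number","minimum":-1,"maximum":1},"ry":{"type":"number","minimum":-1,"maximum":1},"rz":{"type":"number","minimum":-1,"maximum":1},"hand":{"type":"number"}}}},"squeeze":{"type":"number"}},"required":["deltas"]}

```bash
mkdir -p pics; ls
python3 - <<'E'
from plant import robot,eyes
import cv2,numpy as np
s=robot.sense();print(s)
for n in("top","side"):
    p,d=eyes.camera(n);np.savez(f"{n}0.npz",p=p,d=d);cv2.imwrite(f"pics/{n}0.png",p[:,:,::-1])
    print({k:np.round(v,3).tolist() for k,v in eyes.calibration(n).items()})
print(np.round(eyes.calibration("wrist")["mount"],3))
E
```

```text
pics
{'time': 0.0, 'joints': array([ 1.07793252e+00,  1.59106105e-01,  1.59824483e+00, -2.76383784e-05,
        1.38617620e+00, -2.10097138e-01]), 'qd': array([-2.68243629e-04, -1.03420808e-03,  2.33984027e-04,  1.01410669e-03,
       -2.48254474e-05,  6.64793342e-04]), 'joint_efforts': array([-1.63212694e-04, -3.95996046e+01, -3.31431592e+01, -2.28704471e-04,
        8.38466833e-03, -4.96020249e-06]), 'eef_pos': array([160.1453217 , 551.5706223 , 204.97857793]), 'tool_rot': array([-4.42592190e-01, -3.10961160e+00,  2.86700093e-03]), 'wrist_force': array([ 0.78223205, -0.22527297, -0.0087435 ]), 'torque': array([0.02734555, 0.04569027, 0.05421393]), 'grasp_force': 0.0, 'finger_gap': 85.48235281860049}
{'fx': 540.301, 'fy': 540.301, 'cx': 322.585, 'cy': 233.295, 'R': [[0.007, -1.0, -0.017], [-0.999, -0.006, -0.04], [0.04, 0.018, -0.999]], 't': [70.396, 499.536, 1409.468]}
{'fx': 558.993, 'fy': 558.993, 'cx': 322.951, 'cy': 245.192, 'R': [[0.998, -0.057, -0.011], [-0.046, -0.649, -0.76], [0.036, 0.759, -0.65]], 't': [-509.563, 153.927, 1231.224]}
[[   0.      -0.959   -0.283   72.201]
 [   1.       0.       0.       1.153]
 [  -0.      -0.283    0.959 -169.734]
 [   0.       0.       0.       1.   ]]
```

View pics/top0.png

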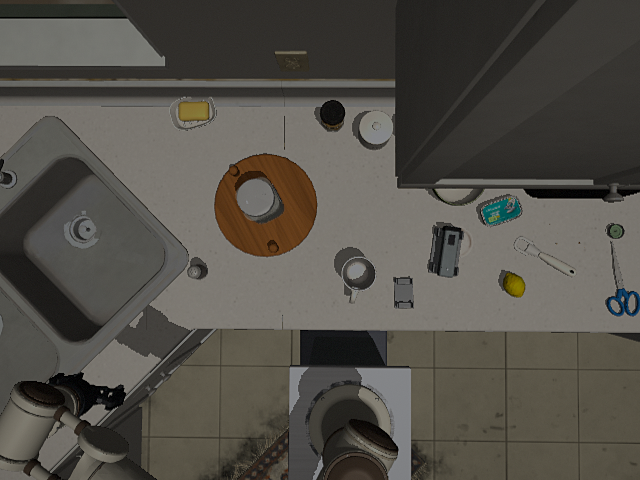

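View pics/side0.png

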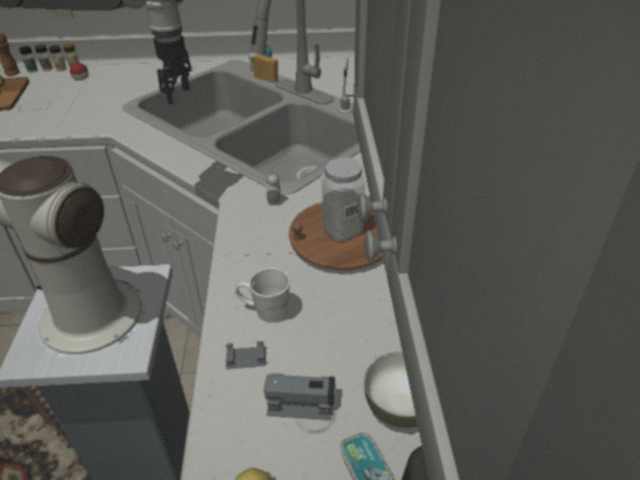

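The top view shows the disc centred near (266,205), knobs at (234,171) and (273,246), the salt at (196,270) and the mug at (357,273). There are two stands: a small empty one at (403,292), and a larger one at (446,250) holding the scanner. The larger one is ours. In the side view the label is at (350,212), facing roughly -y, and the scanner's nose at (333,385) points +x.

```bash
cat > h.py <<'E'
import numpy as np,cv2
from plant import robot,eyes
from scipy.spatial.transform import Rotation as Ro
def ray(c,u,v,z):
    "pixel -> world point on plane z (fixed cameras)"
    R=np.array(c["R"]);o=-R.T@np.array(c["t"]);d=R.T@np.array([(u-c["cx"])/c["fx"],(v-c["cy"])/c["fy"],1])
    return o+d*(z-o[2])/d[2]
def cloud(c,d,R=None,o=None):
    v,u=np.indices(d.shape);P=np.stack([(u-c["cx"])/c["fx"]*d,(v-c["cy"])/c["fy"]*d,d],-1)
    if R is None: R=np.array(c["R"]).T;o=-R@np.array(c["t"])
    return P@R.T+o
def wrist():
    s=robot.sense();p,d=eyes.camera("wrist");c=eyes.calibration("wrist");M=np.array(c["mount"])
    T=Ro.from_rotvec(s["tool_rot"]).as_matrix()
    return p,d,c,T@M[:3,:3],T@M[:3,3]+s["eef_pos"]
E
python3 - <<'E'
from h import *
z=np.load("top0.npz");p,d=z["p"],z["d"];c=eyes.calibration("top");W=cloud(c,d)
hsv=cv2.cvtColor(p,cv2.COLOR_RGB2HSV)
m=((hsv[...,0]<20)&(hsv[...,1]>90)).astype(np.uint8);m[:,:200]=0;m[:140]=0;m[270:]=0;m[:,330:]=0
k=max(cv2.findContours(m,0,2)[0],key=cv2.contourArea);e=cv2.fitEllipse(cv2.convexHull(k));print("disc",e,ray(c,*e[0],30))
for n,u,v,h in(("k1",234,171,74),("k2",273,246,74),("salt",196,269,85),("mug",357,272,96),("sdock",403,292,25)):print(n,ray(c,u,v,h).round(),W[v,u].round())
# scanner/dock by height
X=W[215:285,420:475];mm=((X[...,2]>12)&(X[...,2]<80)).astype(np.uint8)
q=X[mm>0];print("heights",np.percentile(q[:,2],[5,25,50,75,95]))
top=X[(X[...,2]>48)&(X[...,2]<75)];print(len(top),cv2.minAreaRect(top[:,:2].astype(np.float32)),top[:,:2].mean(0),np.median(top[:,2]))
lo=X[(X[...,2]>10)&(X[...,2]<75)];print(cv2.minAreaRect(lo[:,:2].astype(np.float32)))
cr=cv2.resize(p[215:310,340:480],None,fx=5,fy=5,interpolation=2);cv2.imwrite("pics/crop.png",cr[:,:,::-1])
# label in side
z=np.load("side0.npz");c=eyes.calibration("side");W=cloud(c,z["d"])
for u,v in((350,212),(340,200),(330,215),(345,225)):print(W[v,u].round(),ray(c,u,v,120).round())
print("wall y",W[60,200])
E
```

```text
disc ((265.1767578125, 204.8870391845703), (102.31613159179688, 102.38208770751953), 47.274627685546875) [571.3091554  223.42971726  30.        ]
k1 [653. 298.  74.] [652. 298.  76.]
k2 [464. 197.  74.] [464. 197.  73.]
salt [405. 388.  85.] [405. 387.  87.]
mug [401. -13.  96.] [398. -17.   9.]
sdock [ 348. -135.   25.] [ 346. -138.    2.]
heights [25.83370939 48.28953191 55.36492664 57.94147111 60.72388723]
786 ((453.8275146484375, -248.0702667236328), (41.6667594909668, 130.12362670898438), 83.30353546142578) [ 454.29469282 -246.85378327] 56.57322729656835
((450.680908203125, -247.57608032226562), (80.32827758789062, 148.84568786621094), 89.75010681152344)
[585. 176. 119.] [585. 175. 120.]
[561. 175. 156.] [566. 224. 120.]
[539. 186. 105.] [538. 167. 120.]
[574. 174.  83.] [569. 127. 120.]
wall y [ 8.36109723e+01  1.40892871e+03 -4.34767201e-01]
```

View pics/crop.png

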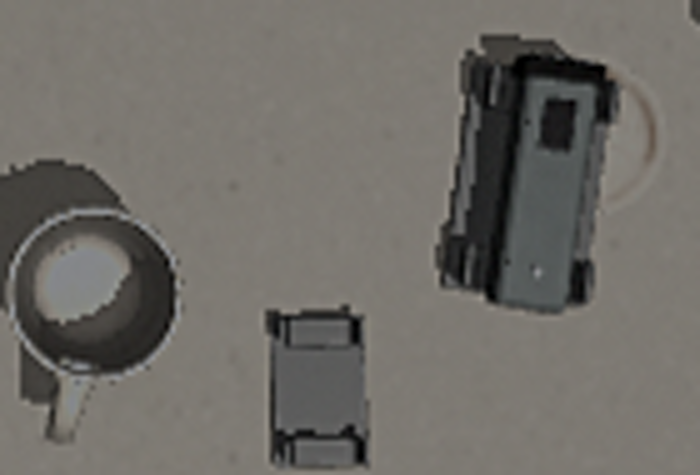

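In the crop, the scanner lies in the larger stand at about yaw -6.7°, centre (454,-248). The small stand is empty and is a look-alike. Knob geometry puts the label direction at -62°, so the turntable is at about 2.06 rad, and I need roughly 118° clockwise. I'll push the front knob (464,197) round to the left side.

```bash
cat >> h.py <<'E'
def rows(wps):
    "world waypoints x,y,z,(tool-x yaw deg) -> tool deltas for play_rows, tool kept pointing down"
    s=robot.sense();T=Ro.from_rotvec(s["tool_rot"]).as_matrix()
    print("now",s["time"].__round__(2),s["eef_pos"].round(1),"yaw",np.degrees(np.arctan2(T[1,0],T[0,0])).round(1),"tilt",np.round(T[:,2],3),"gap",round(s["finger_gap"],1))
    for w in wps:
        y=np.radians(w[3]);x=np.array([np.cos(y),np.sin(y),0]);z=np.array([0,0,-1]);D=np.stack([x,np.cross(z,x),z],1)
        print(w,(T.T@(np.array(w[:3])-s["eef_pos"])/200).round(3),(np.degrees(Ro.from_matrix(T.T@D).as_rotvec())/120).round(3))
E
python3 - <<'E'
from h import *
rows([(300,380,206,164),(300,400,200,164),(340,370,206,180),(472,154,206,180),(472,154,64,180)])
E
```

```text
now 0.1 [160.2 551.6 205.1] yaw 163.8 tilt [-0.001 -0.002 -1.   ] gap 85.3
(300, 380, 206, 164) [-0.911 -0.629 -0.004] [-0.001 -0.    -0.002]
(300, 400, 200, 164) [-0.883 -0.533  0.026] [-0.001 -0.    -0.002]
(340, 370, 206, 180) [-1.117 -0.621 -0.004] [-0.001 -0.    -0.135]
(472, 154, 206, 180) [-2.052 -1.474 -0.003] [-0.001 -0.    -0.135]
(472, 154, 64, 180) [-2.052 -1.473  0.707] [-0.001 -0.    -0.135]
```

Call:
{"method": "play_rows", "body": {"deltas": [{"dx": -0.3,"dy": -0.2,"rz": -0.08,"hand": 0},{"dx": -0.6,"dy": -0.4,"rz": -0.16,"hand": 0},{"dx": -0.9,"dy": -0.65,"rz": -0.26,"hand": 0},{"dx": -0.92,"dy": -0.75,"rz": -0.26,"hand": 0},{"dx": -0.92,"dy": -0.75,"rz": -0.26,"hand": 0}], "squeeze": 40}}

```text
schema error: expected keys dx, dy, dz, rx, ry, rz, hand
```

Run:
```python
from h import *
rows([(400,260,206,195),(472,154,206,195),(472,154,64,195)])
```

```text
now 0.1 [160.2 551.6 205.1] yaw 163.8 tilt [-0.001 -0.002 -1.   ] gap 85.3
(400, 260, 206, 195) [-1.558 -1.065 -0.003] [-0.001 -0.    -0.26 ]
(472, 154, 206, 195) [-2.052 -1.474 -0.003] [-0.001 -0.    -0.26 ]
(472, 154, 64, 195) [-2.052 -1.473  0.707] [-0.001 -0.    -0.26 ]
```

All keys are required.

Call:
{"method": "play_rows", "body": {"deltas": [{"dx": -0.3,"dy": -0.2,"dz": 0,"rx": 0,"ry": 0,"rz": -0.08,"hand": 0},{"dx": -0.6,"dy": -0.4,"dz": 0,"rx": 0,"ry": 0,"rz": -0.16,"hand": 0},{"dx": -0.9,"dy": -0.65,"dz": 0,"rx": 0,"ry": 0,"rz": -0.26,"hand": 0},{"dx": -0.95,"dy": -0.8,"dz": 0,"rx": 0,"ry": 0,"rz": -0.26,"hand": 0},{"dx": -0.95,"dy": -0.8,"dz": 0,"rx": 0,"ry": 0,"rz": -0.26,"hand": 0}], "squeeze": 40}}

```text
time: 0.72
eef_pos: [299.1, 342.8, 205.5]
tool_rot: [0.404, -3.115, 0.001]
wrist_force: [-1.3, 0.2, 0.6]
finger_gap: -0.1
grasp_force: 0.0
```

Run:
```python
from h import *
rows([(400,260,206,195),(472,154,206,195),(472,154,64,195)])
```

```text
now 0.72 [299.1 342.8 205.5] yaw -165.2 tilt [-0.001 -0.001 -1.   ] gap -0.1
(400, 260, 206, 195) [-0.382 -0.529 -0.002] [-0.    -0.    -0.002]
(472, 154, 206, 195) [-0.595 -1.133 -0.002] [-0.    -0.    -0.002]
(472, 154, 64, 195) [-0.596 -1.133  0.708] [-0.    -0.    -0.002]
```

Call:
{"method": "play_rows", "body": {"deltas": [{"dx": -0.15,"dy": -0.3,"dz": 0,"rx": 0,"ry": 0,"rz": 0,"hand": 0},{"dx": -0.3,"dy": -0.6,"dz": 0,"rx": 0,"ry": 0,"rz": 0,"hand": 0},{"dx": -0.45,"dy": -0.85,"dz": 0.1,"rx": 0,"ry": 0,"rz": 0,"hand": 0},{"dx": -0.58,"dy": -1.0,"dz": 0.2,"rx": 0,"ry": 0,"rz": 0,"hand": 0},{"dx": -0.58,"dy": -1.0,"dz": 0.2,"rx": 0,"ry": 0,"rz": 0,"hand": 0}]}}

```text
time: 1.35
eef_pos: [462.4, 180.8, 163.7]
tool_rot: [0.404, -3.111, -0.0]
wrist_force: [0.3, 0.1, -0.5]
finger_gap: 0.5
grasp_force: 0.0
```

Run:
```python
from h import *
C=np.array([571,223]);w=[(472,150,160,195),(472,150,62,195)]
for a,y in((205,190),(195,184),(185,176),(175,168),(165,160),(155,151),(145,142),(135,134),(125,126),(115,118),(105,110),(95,102),(90,98)):
    r=np.radians(a);w.append((*(C+115*np.array([np.cos(r),np.sin(r)])).round(),62,y))
rows(w)
```

```text
now 1.35 [462.4 180.8 163.7] yaw -165.2 tilt [-0.004 -0.001 -1.   ] gap 0.5
(472, 150, 160, 195) [-0.007 -0.161  0.018] [ 0.    -0.002 -0.002]
(472, 150, 62, 195) [-0.009 -0.161  0.508] [ 0.    -0.002 -0.002]
(np.float64(467.0), np.float64(174.0), 62, 190) [-0.016 -0.039  0.508] [ 0.    -0.002  0.04 ]
(np.float64(460.0), np.float64(193.0), 62, 184) [-0.006  0.062  0.508] [ 0.    -0.002  0.09 ]
(np.float64(456.0), np.float64(213.0), 62, 176) [-0.012  0.164  0.508] [-0.    -0.002  0.157]
(np.float64(456.0), np.float64(233.0), 62, 168) [-0.038  0.26   0.508] [-0.    -0.002  0.223]
(np.float64(460.0), np.float64(253.0), 62, 160) [-0.083  0.352  0.508] [-0.    -0.002  0.29 ]
(np.float64(467.0), np.float64(272.0), 62, 151) [-0.141  0.435  0.508] [-0.    -0.002  0.365]
(np.float64(477.0), np.float64(289.0), 62, 142) [-0.211  0.504  0.508] [-0.001 -0.002  0.44 ]
(np.float64(490.0), np.float64(304.0), 62, 134) [-0.293  0.56   0.507] [-0.001 -0.002  0.507]
(np.float64(505.0), np.float64(317.0), 62, 126) [-0.382  0.604  0.507] [-0.001 -0.002  0.573]
(np.float64(522.0), np.float64(327.0), 62, 118) [-0.477  0.631  0.507] [-0.001 -0.002  0.64 ]
(np.float64(541.0), np.float64(334.0), 62, 110) [-0.578  0.64   0.506] [-0.001 -0.002  0.707]
(np.float64(561.0), np.float64(338.0), 62, 102) [-0.679  0.634  0.506] [-0.001 -0.002  0.773]
(np.float64(571.0), np.float64(338.0), 62, 98) [-0.728  0.621  0.506] [-0.001 -0.002  0.807]
```

Call:
{"method": "play_rows", "body": {"deltas": [{"dx": -0.01,"dy": -0.17,"dz": 0.02,"rx": 0,"ry": 0,"rz": 0,"hand": 0},{"dx": -0.01,"dy": -0.17,"dz": 0.25,"rx": 0,"ry": 0,"rz": 0,"hand": 0},{"dx": -0.01,"dy": -0.17,"dz": 0.5,"rx": 0,"ry": 0,"rz": 0,"hand": 0},{"dx": -0.01,"dy": -0.16,"dz": 0.5,"rx": 0,"ry": 0,"rz": 0,"hand": 0},{"dx": -0.02,"dy": -0.04,"dz": 0.5,"rx": 0,"ry": 0,"rz": 0.04,"hand": 0},{"dx": -0.01,"dy": 0.06,"dz": 0.5,"rx": 0,"ry": 0,"rz": 0.09,"hand": 0},{"dx": -0.01,"dy": 0.16,"dz": 0.5,"rx": 0,"ry": 0,"rz": 0.16,"hand": 0},{"dx": -0.04,"dy": 0.26,"dz": 0.5,"rx": 0,"ry": 0,"rz": 0.22,"hand": 0},{"dx": -0.08,"dy": 0.35,"dz": 0.5,"rx": 0,"ry": 0,"rz": 0.29,"hand": 0},{"dx": -0.14,"dy": 0.43,"dz": 0.5,"rx": 0,"ry": 0,"rz": 0.36,"hand": 0},{"dx": -0.21,"dy": 0.5,"dz": 0.5,"rx": 0,"ry": 0,"rz": 0.44,"hand": 0},{"dx": -0.29,"dy": 0.56,"dz": 0.5,"rx": 0,"ry": 0,"rz": 0.5,"hand": 0},{"dx": -0.38,"dy": 0.6,"dz": 0.5,"rx": 0,"ry": 0,"rz": 0.57,"hand": 0},{"dx": -0.48,"dy": 0.63,"dz": 0.5,"rx": 0,"ry": 0,"rz": 0.64,"hand": 0},{"dx": -0.58,"dy": 0.64,"dz": 0.5,"rx": 0,"ry": 0,"rz": 0.7,"hand": 0},{"dx": -0.66,"dy": 0.635,"dz": 0.5,"rx": 0,"ry": 0,"rz": 0.75,"hand": 0},{"dx": -0.66,"dy": 0.635,"dz": 0.5,"rx": 0,"ry": 0,"rz": 0.75,"hand": 0}]}}

```text
time: 3.48
eef_pos: [558.3, 340.8, 69.0]
tool_rot: [1.909, 2.493, 0.006]
wrist_force: [0.1, -0.4, -0.0]
finger_gap: -0.1
grasp_force: 0.0
```

```bash
cat > tt.py <<'E'
from h import *
import sys
p,d=eyes.camera("top");c=eyes.calibration("top");cv2.imwrite(f"pics/{sys.argv[1]}.png",p[130:290,160:360][:,:,::-1].repeat(3,0).repeat(3,1))
W=cloud(c,d);s=robot.sense();r=np.hypot(W[...,0]-571,W[...,1]-223)
k=(W[...,2]>60)&(W[...,2]<82)&(r>95)&(r<135)
n,l,st,ce=cv2.connectedComponentsWithStats(k.astype(np.uint8))
for i in range(1,n):
    if st[i,4]>8:
        m=W[l==i].mean(0);print(st[i,4],ce[i].round(),m.round(),"angle",np.degrees(np.arctan2(m[1]-223,m[0]-571)).round(1))
rows([])
E
python3 tt.py t1
```

```text
72 [233. 170.] [655. 301.  73.] angle 43.0
72 [273. 248.] [459. 198.  73.] angle -167.2
now 3.52 [557.3 340.4  68.3] yaw 105.2 tilt [ 0.002  0.001 -1.   ] gap 0.1
```

View pics/t1.png

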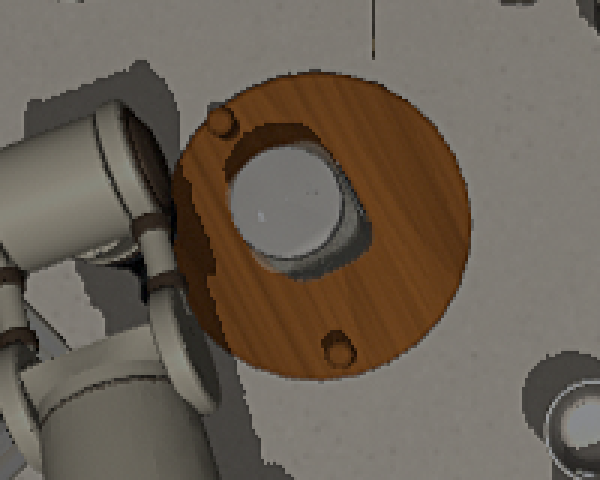

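The disc did not move: both knobs are still at 43° and 193°. The fingers passed over the knob because the descent lagged. I'll lift, go back, settle low beside the knob and then sweep.

Run:
```python
from h import *
rows([(558,341,125,105),(500,318,125,128),(455,240,125,165),(458,190,125,188),(474,150,125,195),(474,150,60,195)])
```

```text
now 3.52 [557.3 340.4  68.3] yaw 105.2 tilt [ 0.002  0.001 -1.   ] gap 0.1
(558, 341, 125, 105) [ 0.002  0.005 -0.283] [ 0.001 -0.     0.001]
(500, 318, 125, 128) [-0.033 -0.305 -0.284] [ 0.001 -0.    -0.19 ]
(455, 240, 125, 165) [-0.351 -0.624 -0.285] [ 0.001  0.    -0.499]
(458, 190, 125, 188) [-0.596 -0.675 -0.285] [ 0.001  0.001 -0.69 ]
(474, 150, 125, 195) [-0.81  -0.65  -0.285] [ 0.001  0.001 -0.749]
(474, 150, 60, 195) [-0.81  -0.651  0.04 ] [ 0.001  0.001 -0.749]
```

Call:
{"method": "play_rows", "body": {"deltas": [{"dx": 0,"dy": 0,"dz": -0.28,"rx": 0,"ry": 0,"rz": 0,"hand": 0},{"dx": 0,"dy": -0.15,"dz": -0.28,"rx": 0,"ry": 0,"rz": -0.09,"hand": 0},{"dx": -0.03,"dy": -0.3,"dz": -0.28,"rx": 0,"ry": 0,"rz": -0.18,"hand": 0},{"dx": -0.15,"dy": -0.45,"dz": -0.28,"rx": 0,"ry": 0,"rz": -0.27,"hand": 0},{"dx": -0.25,"dy": -0.55,"dz": -0.28,"rx": 0,"ry": 0,"rz": -0.36,"hand": 0},{"dx": -0.35,"dy": -0.62,"dz": -0.28,"rx": 0,"ry": 0,"rz": -0.45,"hand": 0},{"dx": -0.48,"dy": -0.66,"dz": -0.28,"rx": 0,"ry": 0,"rz": -0.54,"hand": 0},{"dx": -0.6,"dy": -0.67,"dz": -0.28,"rx": 0,"ry": 0,"rz": -0.63,"hand": 0},{"dx": -0.7,"dy": -0.66,"dz": -0.28,"rx": 0,"ry": 0,"rz": -0.7,"hand": 0},{"dx": -0.81,"dy": -0.65,"dz": -0.28,"rx": 0,"ry": 0,"rz": -0.75,"hand": 0},{"dx": -0.81,"dy": -0.65,"dz": -0.28,"rx": 0,"ry": 0,"rz": -0.75,"hand": 0},{"dx": -0.81,"dy": -0.65,"dz": -0.28,"rx": 0,"ry": 0,"rz": -0.75,"hand": 0},{"dx": -0.81,"dy": -0.65,"dz": -0.1,"rx": 0,"ry": 0,"rz": -0.75,"hand": 0},{"dx": -0.81,"dy": -0.65,"dz": 0.05,"rx": 0,"ry": 0,"rz": -0.75,"hand": 0},{"dx": -0.81,"dy": -0.65,"dz": 0.05,"rx": 0,"ry": 0,"rz": -0.75,"hand": 0},{"dx": -0.81,"dy": -0.65,"dz": 0.05,"rx": 0,"ry": 0,"rz": -0.75,"hand": 0},{"dx": -0.81,"dy": -0.65,"dz": 0.05,"rx": 0,"ry": 0,"rz": -0.75,"hand": 0}]}}

```text
time: 5.65
eef_pos: [474.3, 149.4, 57.7]
tool_rot: [-0.41, 3.112, -0.0]
wrist_force: [-0.1, -1.0, 1.7]
finger_gap: -0.0
grasp_force: 0.0
```

Run:
```python
from h import *
C=np.array([571,223]);w=[]
for a,y in((205,190),(195,184),(185,176),(175,168),(165,160),(155,151),(145,142),(135,134),(125,126),(115,118),(105,110),(95,102),(90,98)):
    r=np.radians(a);w.append((*(C+115*np.array([np.cos(r),np.sin(r)])).round(),58,y))
rows(w)
```

```text
now 5.65 [474.3 149.4  57.7] yaw -165.0 tilt [ 0.003  0.    -1.   ] gap -0.0
(np.float64(467.0), np.float64(174.0), 58, 190) [ 0.004  0.129 -0.002] [-0.     0.001  0.042]
(np.float64(460.0), np.float64(193.0), 58, 184) [ 0.013  0.229 -0.002] [-0.     0.001  0.092]
(np.float64(456.0), np.float64(213.0), 58, 176) [ 0.006  0.331 -0.002] [-0.     0.001  0.158]
(np.float64(456.0), np.float64(233.0), 58, 168) [-0.02   0.428 -0.002] [0.    0.001 0.225]
(np.float64(460.0), np.float64(253.0), 58, 160) [-0.065  0.519 -0.002] [0.    0.001 0.292]
(np.float64(467.0), np.float64(272.0), 58, 151) [-0.123  0.602 -0.002] [0.    0.001 0.367]
(np.float64(477.0), np.float64(289.0), 58, 142) [-0.194  0.671 -0.001] [0.    0.001 0.442]
(np.float64(490.0), np.float64(304.0), 58, 134) [-0.276  0.727 -0.001] [0.001 0.001 0.508]
(np.float64(505.0), np.float64(317.0), 58, 126) [-0.365  0.77  -0.001] [0.001 0.001 0.575]
(np.float64(522.0), np.float64(327.0), 58, 118) [-0.46   0.796 -0.001] [0.001 0.001 0.642]
(np.float64(541.0), np.float64(334.0), 58, 110) [-0.561  0.805 -0.   ] [0.001 0.001 0.708]
(np.float64(561.0), np.float64(338.0), 58, 102) [-0.663  0.799 -0.   ] [0.001 0.001 0.775]
(np.float64(571.0), np.float64(338.0), 58, 98) [-0.711  0.786  0.   ] [0.001 0.001 0.808]
```

Call:
{"method": "play_rows", "body": {"deltas": [{"dx": 0,"dy": 0.07,"dz": 0,"rx": 0,"ry": 0,"rz": 0.02,"hand": 0},{"dx": 0.005,"dy": 0.13,"dz": 0,"rx": 0,"ry": 0,"rz": 0.04,"hand": 0},{"dx": 0.01,"dy": 0.23,"dz": 0,"rx": 0,"ry": 0,"rz": 0.09,"hand": 0},{"dx": 0.01,"dy": 0.33,"dz": 0,"rx": 0,"ry": 0,"rz": 0.16,"hand": 0},{"dx": -0.02,"dy": 0.43,"dz": 0,"rx": 0,"ry": 0,"rz": 0.22,"hand": 0},{"dx": -0.06,"dy": 0.52,"dz": 0,"rx": 0,"ry": 0,"rz": 0.29,"hand": 0},{"dx": -0.12,"dy": 0.6,"dz": 0,"rx": 0,"ry": 0,"rz": 0.36,"hand": 0},{"dx": -0.19,"dy": 0.67,"dz": 0,"rx": 0,"ry": 0,"rz": 0.44,"hand": 0},{"dx": -0.28,"dy": 0.73,"dz": 0,"rx": 0,"ry": 0,"rz": 0.51,"hand": 0},{"dx": -0.36,"dy": 0.77,"dz": 0,"rx": 0,"ry": 0,"rz": 0.57,"hand": 0},{"dx": -0.46,"dy": 0.8,"dz": 0,"rx": 0,"ry": 0,"rz": 0.64,"hand": 0},{"dx": -0.56,"dy": 0.805,"dz": 0,"rx": 0,"ry": 0,"rz": 0.71,"hand": 0},{"dx": -0.61,"dy": 0.8,"dz": 0,"rx": 0,"ry": 0,"rz": 0.75,"hand": 0},{"dx": -0.64,"dy": 0.8,"dz": 0,"rx": 0,"ry": 0,"rz": 0.76,"hand": 0},{"dx": -0.64,"dy": 0.8,"dz": 0,"rx": 0,"ry": 0,"rz": 0.76,"hand": 0},{"dx": -0.64,"dy": 0.8,"dz": 0,"rx": 0,"ry": 0,"rz": 0.76,"hand": 0}]}}

```text
time: 7.65
eef_pos: [555.0, 336.7, 56.1]
tool_rot: [-1.937, -2.473, 0.0]
wrist_force: [-0.3, 1.2, 0.3]
finger_gap: 0.2
grasp_force: 0.0
```

```bash
python3 tt.py t2
```

```text
71 [233. 170.] [655. 301.  73.] angle 43.0
70 [273. 248.] [459. 198.  73.] angle -167.2
now 7.7 [554.9 336.6  56.1] yaw 103.8 tilt [-0. -0. -1.] gap -0.4
```

View pics/t2.png

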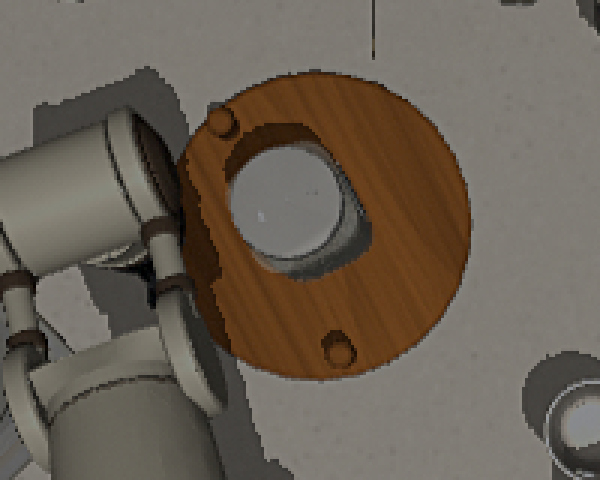

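Still no motion at z≈57, so the reported TCP and the picture disagree. I'll check the TCP position against the cameras.

Run:
```python
from h import *
def proj(c,X):
    q=np.array(c["R"])@X+np.array(c["t"]);return (q[:2]/q[2]*c["fx"]+[c["cx"],c["cy"]]).round()
s=robot.sense();t=s["eef_pos"]
for n in("top","side"):
    c=eyes.calibration(n);print(n,"now tip",proj(c,t-[0,0,11]),"flange+200",proj(c,t+[0,0,200]),"start tip",proj(c,np.array([160,552,195])),"start +200",proj(c,np.array([160,552,406])))
print("joints",s["joints"].round(3))
ps,d=eyes.camera("side");a=ps[120:280,230:420].repeat(3,0).repeat(3,1)
p,d,c,R,o=wrist();W=cloud(c,d,R,o);np.savez("w1.npz",p=p,d=d,W=W)
out=np.zeros((480,800,3),np.uint8);out[:,:400]=cv2.resize(ps[120:280,260:420],(400,400))[:, :].repeat(1,0) if 0 else cv2.resize(ps[110:302,250:410],(400,480));out[:300,400:]=cv2.resize(p,(400,300))
cv2.imwrite("pics/t3.png",out[:,:,::-1])
```

```text
top now tip [221. 210.] flange+200 [201. 202.] start tip [110. 377.] start +200 [ 64. 403.]
side now tip [332. 198.] flange+200 [332. 127.] start tip [183. 114.] start +200 [168.  36.]
joints [0.36  0.49  1.493 0.    1.159 0.118]
```

View pics/t3.png

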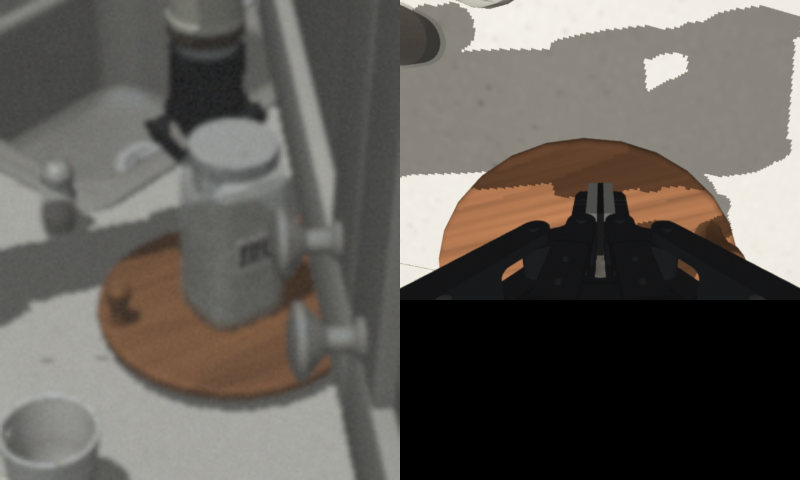

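The side view shows the gripper behind the jar, at about the reported place. I'll check heights and the knob position in the wrist cloud.

Run:
```python
from h import *
z=np.load("w1.npz");W=z["W"];p=z["p"]
for u,v in((300,240),(230,270),(440,320),(100,200),(320,300),(328,295),(512,376),(515,362),(505,385),(535,400),(10,60)):print((u,v),W[v,u].round(),p[v,u])
hsv=cv2.cvtColor(p,cv2.COLOR_RGB2HSV);m=(hsv[...,1]>90)&(hsv[...,0]<20)
q=W[m];print(np.percentile(q[:,2],[1,10,50,90,99]));k=q[(q[:,2]>60)&(q[:,2]<80)];print(len(k),k.mean(0),k.min(0),k.max(0))
rr=np.hypot(q[:,0]-571,q[:,1]-223);print("rmax",np.percentile(rr,[50,95,99]))
```

```text
(300, 240) [542. 349.  33.] [97 66 44]
(230, 270) [513. 326.  33.] [96 65 44]
(440, 320) [620. 325.  32.] [151 102  69]
(100, 200) [434. 336.   2.] [136 133 125]
(320, 300) [552. 349.  95.] [18 18 18]
(328, 295) [555. 350.  91.] [77 78 76]
(512, 376) [657. 311.  48.] [63 43 29]
(515, 362) [666. 311.  32.] [90 61 41]
(505, 385) [650. 310.  55.] [58 39 27]
(535, 400) [656. 314.  69.] [65 44 31]
(10, 60) [417. 398.  49.] [69 66 61]
[ 27.26096684  30.65608446  31.74159796  32.74166671 140.12346809]
411 [654.64621684 313.81492215  67.08817702] [648.0023029  310.72313332  60.04463644] [662.72589953 315.69437632  73.88753249]
rmax [116.75825101 134.25077426 136.02084572]
```

Heights and positions agree, so I'll go back above the disc, descend beside the knob and push in short, checked steps.

Call:
{"method": "play_rows", "body": {"deltas": [{"dx": 0,"dy": 0,"dz": -0.34,"rx": 0,"ry": 0,"rz": 0,"hand": 0},{"dx": 0,"dy": -0.15,"dz": -0.34,"rx": 0,"ry": 0,"rz": -0.09,"hand": 0},{"dx": -0.03,"dy": -0.3,"dz": -0.34,"rx": 0,"ry": 0,"rz": -0.18,"hand": 0},{"dx": -0.15,"dy": -0.45,"dz": -0.34,"rx": 0,"ry": 0,"rz": -0.27,"hand": 0},{"dx": -0.25,"dy": -0.55,"dz": -0.34,"rx": 0,"ry": 0,"rz": -0.36,"hand": 0},{"dx": -0.35,"dy": -0.62,"dz": -0.34,"rx": 0,"ry": 0,"rz": -0.45,"hand": 0},{"dx": -0.48,"dy": -0.66,"dz": -0.34,"rx": 0,"ry": 0,"rz": -0.54,"hand": 0},{"dx": -0.6,"dy": -0.67,"dz": -0.34,"rx": 0,"ry": 0,"rz": -0.63,"hand": 0},{"dx": -0.7,"dy": -0.66,"dz": -0.34,"rx": 0,"ry": 0,"rz": -0.7,"hand": 0},{"dx": -0.79,"dy": -0.66,"dz": -0.34,"rx": 0,"ry": 0,"rz": -0.75,"hand": 0},{"dx": -0.79,"dy": -0.66,"dz": -0.34,"rx": 0,"ry": 0,"rz": -0.75,"hand": 0},{"dx": -0.79,"dy": -0.66,"dz": -0.34,"rx": 0,"ry": 0,"rz": -0.75,"hand": 0},{"dx": -0.79,"dy": -0.66,"dz": -0.1,"rx": 0,"ry": 0,"rz": -0.75,"hand": 0},{"dx": -0.79,"dy": -0.66,"dz": 0,"rx": 0,"ry": 0,"rz": -0.75,"hand": 0},{"dx": -0.79,"dy": -0.66,"dz": 0,"rx": 0,"ry": 0,"rz": -0.75,"hand": 0},{"dx": -0.79,"dy": -0.66,"dz": 0,"rx": 0,"ry": 0,"rz": -0.75,"hand": 0}]}}

```text
time: 9.8
eef_pos: [465.6, 152.3, 57.1]
tool_rot: [-0.377, 3.117, -0.0]
wrist_force: [1.0, 0.5, -1.2]
finger_gap: -0.1
grasp_force: 0.0
```

```bash
python3 - <<'E'
from h import *
p,d,c,R,o=wrist();W=cloud(c,d,R,o)
cv2.imwrite("pics/t4.png",cv2.resize(p,(480,360))[:,:,::-1])
rows([(467,174,58,190),(460,193,58,184),(456,213,58,176)])
E
python3 tt.py t5
```

```text
now 9.85 [465.9 152.2  57.4] yaw -166.2 tilt [ 0.003  0.    -1.   ] gap -0.4
(467, 174, 58, 190) [-0.031  0.105 -0.003] [-0.     0.001  0.032]
(460, 193, 58, 184) [-0.02   0.205 -0.003] [-0.     0.001  0.082]
(456, 213, 58, 176) [-0.024  0.307 -0.003] [0.    0.001 0.148]
70 [233. 170.] [655. 301.  73.] angle 42.9
now 9.9 [466.  152.1  57.5] yaw -166.2 tilt [ 0.003  0.    -1.   ] gap 0.3
```

View pics/t4.png

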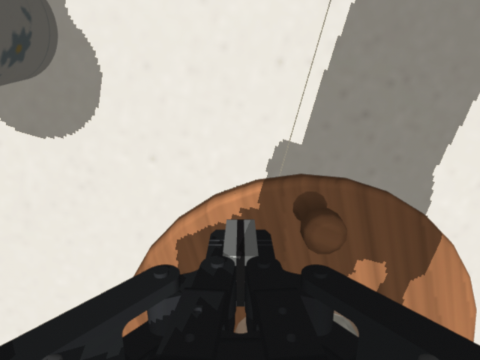

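The wrist view shows the knob at (323,230), just right (+tool y) of the closed fingers at (238,222). I'll push a short way and check.

Call:
{"method": "play_rows", "body": {"deltas": [{"dx": -0.02,"dy": 0.05,"dz": 0,"rx": 0,"ry": 0,"rz": 0.02,"hand": 0},{"dx": -0.03,"dy": 0.1,"dz": 0,"rx": 0,"ry": 0,"rz": 0.03,"hand": 0},{"dx": -0.03,"dy": 0.15,"dz": 0,"rx": 0,"ry": 0,"rz": 0.05,"hand": 0},{"dx": -0.02,"dy": 0.2,"dz": 0,"rx": 0,"ry": 0,"rz": 0.08,"hand": 0},{"dx": -0.02,"dy": 0.25,"dz": 0,"rx": 0,"ry": 0,"rz": 0.11,"hand": 0},{"dx": -0.02,"dy": 0.31,"dz": 0,"rx": 0,"ry": 0,"rz": 0.15,"hand": 0}]}}

```text
time: 10.65
eef_pos: [454.7, 213.5, 57.2]
tool_rot: [0.12, 3.137, 0.001]
wrist_force: [0.2, -0.4, 0.5]
finger_gap: 0.0
grasp_force: 0.0
```

```bash
python3 - <<'E'
from h import *
s=robot.sense();print(s["wrist_force"])
p,d,c,R,o=wrist();W=cloud(c,d,R,o)
cv2.imwrite("pics/t6.png",cv2.resize(p,(480,360))[:,:,::-1])
E
python3 tt.py t7
```

```text
[ 0.23799963 -0.38871287  0.54684078]
71 [233. 170.] [655. 301.  73.] angle 43.0
now 10.75 [454.4 213.9  57.1] yaw 175.8 tilt [ 0.002  0.001 -1.   ] gap 0.0
```

View pics/t6.png

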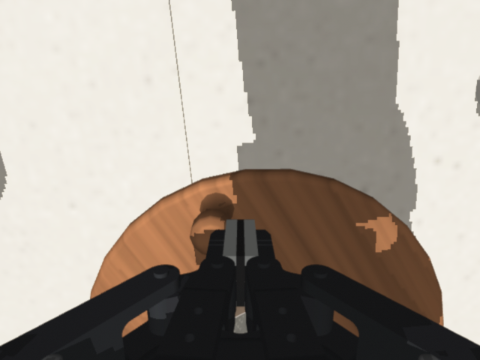

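The fingers passed over the knob again; it is now on their left at (213,225). The wrist depth put the fingertips near z=91 while the TCP read 56, so I'll check where the fingertips really are.

Run:
```python
from h import *
print("tip_extent",robot.tip_extent, [a for a in dir(robot) if a[0]!='_'])
s=robot.sense();p,d,c,R,o=wrist();W=cloud(c,d,R,o);T=Ro.from_rotvec(s["tool_rot"]).as_matrix()
L=(W-s["eef_pos"])@T
for v in range(280,345,5):print(v,L[v,310].round(),L[v,320].round(),L[v,330].round(),d[v,312],p[v,312])
print({k:np.round(x,2).tolist() for k,x in c.items()})
```

```text
tip_extent 11.0 ['PlanningError', 'sense', 'tip_extent']
280 [-6. -4. 23.] [-7.  1. 25.] [-7.  6. 25.] 208.71355 [98 67 45]
285 [-10.  -4.  25.] [-10.   1.  26.] [-9.  6. 24.] 209.18811 [98 67 44]
290 [-13.  -4.  26.] [-13.   1.  25.] [-13.   6.  26.] 211.37221 [95 65 44]
295 [ 11.  -2. -34.] [ 11.   1. -34.] [ 11.   5. -33.] 146.87784 [80 81 79]
300 [ 11.  -2. -38.] [ 11.   1. -38.] [ 11.   5. -37.] 143.95895 [79 80 78]
305 [ 12.  -2. -43.] [ 11.   1. -42.] [ 11.   4. -42.] 139.55392 [79 80 78]
310 [ 11.  -2. -45.] [ 11.   1. -46.] [ 11.   4. -46.] 135.72813 [79 80 78]
315 [ 12.  -2. -50.] [ 11.   1. -49.] [ 11.   4. -48.] 132.38551 [80 80 78]
320 [ 11.  -2. -51.] [ 11.   1. -51.] [ 12.   4. -53.] 129.65982 [79 80 78]
325 [ 11.  -2. -56.] [ 11.   1. -56.] [ 11.   4. -55.] 126.925545 [79 80 78]
330 [ 11.  -2. -59.] [ 11.   1. -59.] [ 11.   4. -59.] 124.1341 [79 80 78]
335 [ 11.  -2. -62.] [ 11.   1. -62.] [ 11.   4. -61.] 121.59652 [80 80 78]
340 [ 11.  -2. -64.] [ 11.   1. -63.] [ 11.   4. -64.] 119.72442 [81 82 80]
{'fx': 425.62, 'fy': 425.62, 'cx': 320.24, 'cy': 237.82, 'mount': [[0.0, -0.96, -0.28, 71.95], [1.0, 0.0, 0.0, 1.21], [0.0, -0.28, 0.96, -169.73], [0.0, 0.0, 0.0, 1.0]]}
```

Measured in the tool frame, the fingertips end 33 mm *behind* the reported TCP, while the interface text says 11 mm ahead. That is about 44 mm off. It explains three passes over a 74 mm knob at TCP z≈57, because the tips were at z≈90. I'll confirm physically by going back and descending gently past the height where documented tips would touch the disc (TCP 41), watching the force.

Call:
{"method": "play_rows", "body": {"deltas": [{"dx": -0.04,"dy": -0.15,"dz": 0,"rx": 0,"ry": 0,"rz": -0.08,"hand": 0},{"dx": -0.09,"dy": -0.31,"dz": 0,"rx": 0,"ry": 0,"rz": -0.16,"hand": 0},{"dx": -0.09,"dy": -0.31,"dz": 0,"rx": 0,"ry": 0,"rz": -0.16,"hand": 0},{"dx": -0.09,"dy": -0.31,"dz": 0.03,"rx": 0,"ry": 0,"rz": -0.16,"hand": 0},{"dx": -0.09,"dy": -0.31,"dz": 0.06,"rx": 0,"ry": 0,"rz": -0.16,"hand": 0},{"dx": -0.09,"dy": -0.31,"dz": 0.08,"rx": 0,"ry": 0,"rz": -0.16,"hand": 0},{"dx": -0.09,"dy": -0.31,"dz": 0.09,"rx": 0,"ry": 0,"rz": -0.16,"hand": 0},{"dx": -0.09,"dy": -0.31,"dz": 0.095,"rx": 0,"ry": 0,"rz": -0.16,"hand": 0},{"dx": -0.09,"dy": -0.31,"dz": 0.095,"rx": 0,"ry": 0,"rz": -0.16,"hand": 0}]}}

```text
time: 11.92
eef_pos: [467.3, 149.8, 37.0]
tool_rot: [-0.41, 3.115, -0.0]
wrist_force: [-0.4, -0.0, 0.3]
finger_gap: 0.2
grasp_force: 0.0
```

There's no contact at TCP z=37, where documented tips would be 4 mm inside the disc. That confirms the offset: the real tips are about 33 mm behind the reported TCP. Now down to z≈15 (tips ≈48), then the sweep.

Call:
{"method": "play_rows", "body": {"deltas": [{"dx": 0,"dy": 0,"dz": 0.06,"rx": 0,"ry": 0,"rz": 0,"hand": 0},{"dx": 0,"dy": 0,"dz": 0.11,"rx": 0,"ry": 0,"rz": 0,"hand": 0},{"dx": 0,"dy": 0,"dz": 0.11,"rx": 0,"ry": 0,"rz": 0,"hand": 0}]}}

```text
time: 12.3
eef_pos: [466.0, 149.7, 13.6]
tool_rot: [0.41, -3.112, -0.0]
wrist_force: [-0.7, -0.2, 0.0]
finger_gap: 0.3
grasp_force: 0.0
```

Run:
```python
from h import *
C=np.array([571,223]);w=[]
for a,y in((205,190),(195,184),(185,176),(175,168),(165,160),(155,151),(145,142),(135,134),(125,126),(115,118),(105,110),(95,102),(90,98)):
    r=np.radians(a);w.append((*(C+115*np.array([np.cos(r),np.sin(r)])).round(),15,y))
rows(w)
```

```text
now 12.3 [466.  149.7  13.6] yaw -165.0 tilt [-0.003 -0.    -1.   ] gap 0.3
(np.float64(467.0), np.float64(174.0), 15, 190) [-0.036  0.116 -0.007] [ 0.    -0.001  0.042]
(np.float64(460.0), np.float64(193.0), 15, 184) [-0.027  0.217 -0.007] [ 0.    -0.001  0.092]
(np.float64(456.0), np.float64(213.0), 15, 176) [-0.034  0.319 -0.007] [ 0.    -0.001  0.158]
(np.float64(456.0), np.float64(233.0), 15, 168) [-0.06   0.415 -0.007] [-0.    -0.001  0.225]
(np.float64(460.0), np.float64(253.0), 15, 160) [-0.105  0.507 -0.007] [-0.    -0.001  0.292]
(np.float64(467.0), np.float64(272.0), 15, 151) [-0.163  0.59  -0.007] [-0.    -0.001  0.367]
(np.float64(477.0), np.float64(289.0), 15, 142) [-0.234  0.659 -0.008] [-0.    -0.001  0.442]
(np.float64(490.0), np.float64(304.0), 15, 134) [-0.316  0.714 -0.008] [-0.001 -0.001  0.508]
(np.float64(505.0), np.float64(317.0), 15, 126) [-0.405  0.758 -0.008] [-0.001 -0.001  0.575]
(np.float64(522.0), np.float64(327.0), 15, 118) [-0.5    0.784 -0.008] [-0.001 -0.001  0.642]
(np.float64(541.0), np.float64(334.0), 15, 110) [-0.601  0.793 -0.009] [-0.001 -0.001  0.708]
(np.float64(561.0), np.float64(338.0), 15, 102) [-0.703  0.787 -0.009] [-0.001 -0.001  0.775]
(np.float64(571.0), np.float64(338.0), 15, 98) [-0.751  0.774 -0.009] [-0.001 -0.001  0.808]
```

Call:
{"method": "play_rows", "body": {"deltas": [{"dx": -0.02,"dy": 0.06,"dz": 0,"rx": 0,"ry": 0,"rz": 0.02,"hand": 0},{"dx": -0.035,"dy": 0.12,"dz": 0,"rx": 0,"ry": 0,"rz": 0.04,"hand": 0},{"dx": -0.03,"dy": 0.22,"dz": 0,"rx": 0,"ry": 0,"rz": 0.09,"hand": 0},{"dx": -0.035,"dy": 0.32,"dz": 0,"rx": 0,"ry": 0,"rz": 0.16,"hand": 0},{"dx": -0.06,"dy": 0.415,"dz": 0,"rx": 0,"ry": 0,"rz": 0.22,"hand": 0},{"dx": -0.105,"dy": 0.505,"dz": 0,"rx": 0,"ry": 0,"rz": 0.29,"hand": 0},{"dx": -0.165,"dy": 0.59,"dz": 0,"rx": 0,"ry": 0,"rz": 0.36,"hand": 0},{"dx": -0.235,"dy": 0.66,"dz": 0,"rx": 0,"ry": 0,"rz": 0.44,"hand": 0},{"dx": -0.315,"dy": 0.715,"dz": 0,"rx": 0,"ry": 0,"rz": 0.51,"hand": 0},{"dx": -0.405,"dy": 0.76,"dz": 0,"rx": 0,"ry": 0,"rz": 0.57,"hand": 0},{"dx": -0.5,"dy": 0.785,"dz": 0,"rx": 0,"ry": 0,"rz": 0.64,"hand": 0},{"dx": -0.6,"dy": 0.795,"dz": 0,"rx": 0,"ry": 0,"rz": 0.71,"hand": 0},{"dx": -0.67,"dy": 0.79,"dz": 0,"rx": 0,"ry": 0,"rz": 0.75,"hand": 0},{"dx": -0.67,"dy": 0.79,"dz": 0,"rx": 0,"ry": 0,"rz": 0.75,"hand": 0},{"dx": -0.67,"dy": 0.79,"dz": 0,"rx": 0,"ry": 0,"rz": 0.75,"hand": 0}]}}

```text
time: 14.18
eef_pos: [555.3, 337.0, 14.8]
tool_rot: [-1.911, -2.493, 0.001]
wrist_force: [-0.0, 0.2, 0.5]
finger_gap: -0.2
grasp_force: 0.0
```

```bash
python3 tt.py t8
```

```text
69 [305. 187.] [614. 117.  73.] angle -68.0
now 14.22 [555.2 337.   14.8] yaw 105.1 tilt [-0.001 -0.    -1.   ] gap -0.3
```

The disc turned. Knob a is at -68° against a target of -75°, so 7° remain. I'll push 14 mm more, back off and lift.

Call:
{"method": "play_rows", "body": {"deltas": [{"dx": -0.01,"dy": 0.035,"dz": 0,"rx": 0,"ry": 0,"rz": 0.03,"hand": 0},{"dx": -0.02,"dy": 0.07,"dz": 0,"rx": 0,"ry": 0,"rz": 0.06,"hand": 0},{"dx": -0.02,"dy": 0.07,"dz": 0,"rx": 0,"ry": 0,"rz": 0.06,"hand": 0},{"dx": -0.02,"dy": 0.07,"dz": 0,"rx": 0,"ry": 0,"rz": 0.06,"hand": 0},{"dx": 0,"dy": -0.1,"dz": 0,"rx": 0,"ry": 0,"rz": 0,"hand": 0},{"dx": 0,"dy": -0.1,"dz": 0,"rx": 0,"ry": 0,"rz": 0,"hand": 0},{"dx": 0,"dy": -0.15,"dz": -0.3,"rx": 0,"ry": 0,"rz": -0.05,"hand": 0},{"dx": 0,"dy": -0.3,"dz": -0.6,"rx": 0,"ry": 0,"rz": -0.1,"hand": 0},{"dx": 0,"dy": -0.6,"dz": -0.9,"rx": 0,"ry": 0,"rz": -0.2,"hand": 0.5},{"dx": 0,"dy": -0.9,"dz": -0.9,"rx": 0,"ry": 0,"rz": -0.3,"hand": 0.8},{"dx": 0,"dy": -1,"dz": -0.9,"rx": 0,"ry": 0,"rz": -0.4,"hand": 0.8},{"dx": 0,"dy": -1,"dz": -0.9,"rx": 0,"ry": 0,"rz": -0.5,"hand": 0.8},{"dx": 0,"dy": -1,"dz": -0.9,"rx": 0,"ry": 0,"rz": -0.57,"hand": 0.8}]}}

```text
time: 15.85
eef_pos: [363.0, 285.5, 195.9]
tool_rot: [0.245, 3.13, 0.002]
wrist_force: [0.3, 0.1, -0.5]
finger_gap: 67.7
grasp_force: 0.0
```

```bash
python3 tt.py t9
python3 - <<'E'
from h import *
rows([(390,120,195,173.3),(415,-60,195,173.3),(454,-248,195,173.3)])
E
```

```text
69 [306. 190.] [604. 114.  74.] angle -73.0
74 [219. 193.] [596. 335.  73.] angle 77.2
now 15.9 [363.1 285.5 195.8] yaw 171.4 tilt [ 0.002  0.001 -1.   ] gap 68.1
now 15.9 [363.1 285.5 195.8] yaw 171.4 tilt [ 0.002  0.001 -1.   ] gap 68.1
(390, 120, 195, 173.3) [-0.257 -0.798  0.004] [ 0.     0.001 -0.016]
(415, -60, 195, 173.3) [-0.516 -1.669  0.004] [ 0.     0.001 -0.016]
(454, -248, 195, 173.3) [-0.85  -2.569  0.003] [ 0.     0.001 -0.016]
```

The disc is within 2° of the target. Now to the scanner.

Call:
{"method": "play_rows", "body": {"deltas": [{"dx": -0.08,"dy": -0.25,"dz": 0,"rx": 0,"ry": 0,"rz": 0,"hand": 0.95},{"dx": -0.16,"dy": -0.5,"dz": 0,"rx": 0,"ry": 0,"rz": 0,"hand": 0.95},{"dx": -0.24,"dy": -0.75,"dz": 0,"rx": 0,"ry": 0,"rz": -0.016,"hand": 0.95},{"dx": -0.3,"dy": -1,"dz": 0,"rx": 0,"ry": 0,"rz": -0.016,"hand": 0.95}]}}

```text
time: 16.4
eef_pos: [390.3, 76.5, 195.7]
tool_rot: [0.206, 3.133, -0.0]
wrist_force: [0.4, -0.3, 0.7]
finger_gap: 81.2
grasp_force: 0.0
```

Call:
{"method": "play_rows", "body": {"deltas": [{"dx": -0.08,"dy": -0.25,"dz": 0,"rx": 0,"ry": 0,"rz": 0,"hand": 0.95},{"dx": -0.16,"dy": -0.5,"dz": 0,"rx": 0,"ry": 0,"rz": 0,"hand": 0.95},{"dx": -0.24,"dy": -0.75,"dz": 0,"rx": 0,"ry": 0,"rz": 0,"hand": 0.95},{"dx": -0.3,"dy": -1,"dz": 0,"rx": 0,"ry": 0,"rz": 0,"hand": 0.95}]}}

```text
time: 16.9
eef_pos: [424.0, -130.1, 195.6]
tool_rot: [0.208, 3.133, -0.001]
wrist_force: [-1.2, -0.0, -0.5]
finger_gap: 80.9
grasp_force: 0.0
```

Run:
```python
from h import *
rows([(430,-248,195,173.3),(454,-248,195,173.3)])
```

```text
now 16.9 [ 424.  -130.1  195.6] yaw 172.4 tilt [ 0.002 -0.001 -1.   ] gap 80.9
(430, -248, 195, 173.3) [-0.107 -0.581  0.004] [-0.     0.001 -0.007]
(454, -248, 195, 173.3) [-0.226 -0.565  0.004] [-0.     0.001 -0.007]
```

Call:
{"method": "play_rows", "body": {"deltas": [{"dx": -0.1,"dy": -0.28,"dz": 0,"rx": 0,"ry": 0,"rz": 0,"hand": 0.95},{"dx": -0.2,"dy": -0.5,"dz": 0,"rx": 0,"ry": 0,"rz": 0,"hand": 0.95},{"dx": -0.22,"dy": -0.56,"dz": 0,"rx": 0,"ry": 0,"rz": 0,"hand": 0.95},{"dx": -0.22,"dy": -0.56,"dz": 0,"rx": 0,"ry": 0,"rz": 0,"hand": 0.95},{"dx": -0.22,"dy": -0.56,"dz": 0,"rx": 0,"ry": 0,"rz": 0,"hand": 0.95}]}}

```text
time: 17.52
eef_pos: [452.6, -243.3, 195.0]
tool_rot: [-0.201, -3.135, -0.001]
wrist_force: [-0.9, 0.5, -0.2]
finger_gap: 81.0
grasp_force: 0.0
```

```bash
cat > sc.py <<'E'
from h import *
p,d,c,R,o=wrist();W=cloud(c,d,R,o);cv2.imwrite("pics/s1.png",cv2.resize(p,(480,360))[:,:,::-1])
reg=(abs(W[...,0]-454)<100)&(abs(W[...,1]+248)<70)
def rect(lo,hi):
    m=(reg&(W[...,2]>lo)&(W[...,2]<hi)).astype(np.uint8);m=cv2.morphologyEx(m,cv2.MORPH_OPEN,np.ones((5,5)))
    n,l,st,ce=cv2.connectedComponentsWithStats(m);i=1+np.argmax(st[1:,4]);q=W[l==i]
    x,y,w,h=st[i,:4];print(lo,hi,st[i].tolist(),cv2.minAreaRect(q[:,:2].astype(np.float32)),"z",np.median(q[:,2]))
rect(48,70);rect(2.5,14);rect(14,45)
print(np.histogram(W[reg][:,2],bins=range(-5,75,5)))
rows([])
E
python3 sc.py
```

```text
48 70 [287, 126, 54, 170, 8617] ((453.22576904296875, -247.8204803466797), (41.220943450927734, 127.91349029541016), 82.62039947509766) z 57.75761991123392
2.5 14 [338, 163, 21, 90, 1515] ((463.23974609375, -219.20579528808594), (16.232545852661133, 78.30058288574219), 81.67830657958984) z 7.755456240044111
14 45 [341, 134, 18, 31, 518] ((411.1719665527344, -214.0125732421875), (12.32879638671875, 22.146102905273438), 83.23506927490234) z 34.3759176143985
(array([  186, 22931,  3128,    43,    36,   400,   306,   318,   600,
         319,    22,   420,  7907,   310,     0]), array([-5,  0,  5, 10, 15, 20, 25, 30, 35, 40, 45, 50, 55, 60, 65, 70]))
now 17.57 [ 452.7 -243.2  195. ] yaw 172.7 tilt [-0.  0. -1.] gap 81.0
```

View pics/s1.png

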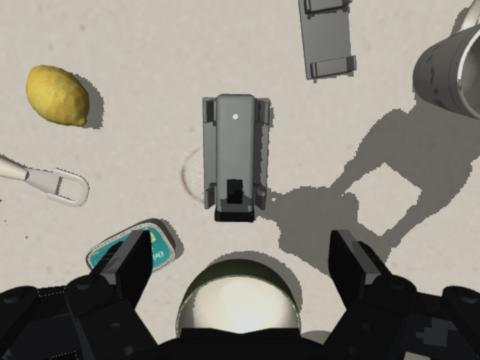

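The wrist view shows the scanner at (235,160), button at (235,190), nose toward +x, in the larger stand. The fit gives centre (453,-248), yaw -7.4° and top z≈57, as described. I'll descend to grip height with the 44 mm tip offset included.

Call:
{"method": "play_rows", "body": {"deltas": [{"dx": -0.005,"dy": -0.022,"dz": 0.2,"rx": 0,"ry": 0,"rz": 0,"hand": 1},{"dx": -0.005,"dy": -0.022,"dz": 0.4,"rx": 0,"ry": 0,"rz": 0,"hand": 1},{"dx": -0.005,"dy": -0.022,"dz": 0.6,"rx": 0,"ry": 0,"rz": 0,"hand": 1},{"dx": -0.005,"dy": -0.022,"dz": 0.75,"rx": 0,"ry": 0,"rz": 0,"hand": 1},{"dx": -0.005,"dy": -0.022,"dz": 0.85,"rx": 0,"ry": 0,"rz": 0,"hand": 1},{"dx": -0.005,"dy": -0.022,"dz": 0.85,"rx": 0,"ry": 0,"rz": 0,"hand": 1}]}}

```text
time: 18.32
eef_pos: [452.0, -246.9, 23.7]
tool_rot: [-0.2, -3.132, -0.004]
wrist_force: [0.8, 0.5, 0.2]
finger_gap: 85.2
grasp_force: 0.0
```

Run:
```python
from h import *
p,d,c,R,o=wrist();s=robot.sense();W=cloud(c,d,R,o);T=Ro.from_rotvec(s["tool_rot"]).as_matrix();L=(W-s["eef_pos"])@T
g=(d>0)&(abs(L[...,0]-11)<6)&(abs(L[...,1])>25)&(abs(L[...,1])<62)&(L[...,2]<0)
for sg in(1,-1):
    q=L[g&(np.sign(L[...,1])==sg)];z=np.percentile(q[:,2],99);print("finger tip z",z.round(1),"y inner",np.percentile(abs(q[q[:,2]>z-8][:,1]),[2,98]).round(1))
rows([(453.2,-247.8,-15,172.6)])
```

```text
finger tip z -43.6 y inner [44.5 57.4]
finger tip z -43.7 y inner [40.2 53.3]
now 18.38 [ 453.  -247.9   25.1] yaw 172.7 tilt [-0.001  0.001 -1.   ] gap 85.2
(453.2, -247.8, -15, 172.6) [-0.001  0.001  0.2  ] [ 0.    -0.     0.001]
```

The open fingertips measure -43.6 in the tool frame, which fits the offset plus the 13 mm swing. Descend, then close.

Call:
{"method": "play_rows", "body": {"deltas": [{"dx": 0,"dy": 0,"dz": 0.1,"rx": 0,"ry": 0,"rz": 0,"hand": 1},{"dx": 0,"dy": 0,"dz": 0.2,"rx": 0,"ry": 0,"rz": 0,"hand": 1},{"dx": 0,"dy": 0,"dz": 0.2,"rx": 0,"ry": 0,"rz": 0,"hand": 1},{"dx": 0,"dy": 0,"dz": 0.2,"rx": 0,"ry": 0,"rz": 0,"hand": 0.6},{"dx": 0,"dy": 0,"dz": 0.2,"rx": 0,"ry": 0,"rz": 0,"hand": 0.3},{"dx": 0,"dy": 0,"dz": 0.2,"rx": 0,"ry": 0,"rz": 0,"hand": 0.2},{"dx": 0,"dy": 0,"dz": 0.2,"rx": 0,"ry": 0,"rz": 0,"hand": 0.2},{"dx": 0,"dy": 0,"dz": 0.2,"rx": 0,"ry": 0,"rz": 0,"hand": 0.2},{"dx": 0,"dy": 0,"dz": 0.2,"rx": 0,"ry": 0,"rz": 0,"hand": 0.2}], "squeeze": 50}}

```text
time: 19.5
eef_pos: [453.9, -249.7, -13.9]
tool_rot: [0.202, 3.134, -0.002]
wrist_force: [-0.9, 1.0, 6.2]
finger_gap: 37.6
grasp_force: 51.6
```

Gripped at 37.6 mm. I'll lift.

Call:
{"method": "play_rows", "body": {"deltas": [{"dx": 0,"dy": 0,"dz": -0.1,"rx": 0,"ry": 0,"rz": 0,"hand": 0.2},{"dx": 0,"dy": 0,"dz": -0.25,"rx": 0,"ry": 0,"rz": 0,"hand": 0.2},{"dx": 0,"dy": 0,"dz": -0.45,"rx": 0,"ry": 0,"rz": 0,"hand": 0.2},{"dx": 0,"dy": 0,"dz": -0.65,"rx": 0,"ry": 0,"rz": 0,"hand": 0.2},{"dx": 0,"dy": 0,"dz": -0.8,"rx": 0,"ry": 0,"rz": 0,"hand": 0.2},{"dx": 0,"dy": 0,"dz": -0.9,"rx": 0,"ry": 0,"rz": 0,"hand": 0.2},{"dx": 0,"dy": 0,"dz": -0.9,"rx": 0,"ry": 0,"rz": 0,"hand": 0.2},{"dx": 0,"dy": 0,"dz": -0.9,"rx": 0,"ry": 0,"rz": 0,"hand": 0.2}]}}

```text
time: 20.5
eef_pos: [452.4, -248.3, 163.5]
tool_rot: [-0.202, -3.133, -0.002]
wrist_force: [0.3, -0.8, -2.6]
finger_gap: 37.8
grasp_force: 50.8
```

```bash
cat > held.py <<'E'
from h import *
import sys
s=robot.sense();t=s["eef_pos"];print("F",s["wrist_force"].round(1),"grip",s["grasp_force"].round(1),s["finger_gap"].round(1))
W=[]
for n in("top","side"):
    p,d=eyes.camera(n);W.append(cloud(eyes.calibration(n),d))
    if n=="side": cv2.imwrite(f"pics/{sys.argv[1]}.png",p[100:460,180:520][:,:,::-1])
p,d,c,R,o=wrist();Q=cloud(c,d,R,o);T=Ro.from_rotvec(s["tool_rot"]).as_matrix();L=(Q-t)@T
# scanner in tool frame: rear part of top face seen by the wrist camera (tool x = scanner -x)
m=(d>0)&(abs(L[...,1])<25)&(L[...,2]>-75)&(L[...,2]<-45)&(L[...,0]>13)&(L[...,0]<80)
q=L[m];print(len(q),"rear end x",np.percentile(q[:,0],[1,50,99.5]).round(1),"y",np.percentile(q[:,1],[1,99]).round(1))
A=np.c_[q[:,0],q[:,1],np.ones(len(q))];k=np.linalg.lstsq(A,q[:,2],rcond=None)[0];r=abs(A@k-q[:,2])<3;k=np.linalg.lstsq(A[r],q[r,2],rcond=None)[0];print("top plane slope x,y,z0",k.round(3),r.sum())
print("edge yaw",cv2.minAreaRect(q[r][:,:2].astype(np.float32)))
rows([(448,-50,166,180),(391,60,166,180),(391,223,166,180)])
E
python3 held.py g1
```

```text
Traceback (most recent call last):
  File "held.py", line 3, in <module>
    s=robot.sense();t=s["eef_pos"];print("F",s["wrist_force"].round(1),"grip",s["grasp_force"].round(1),s["finger_gap"].round(1))
                                                                              ^^^^^^^^^^^^^^^^^^^^^^
AttributeError: 'float' object has no attribute 'round'
```

```bash
sed -i 's/s\["grasp_force"\].round(1),s\["finger_gap"\].round(1)/s["grasp_force"],s["finger_gap"]/' held.py; python3 held.py g1
```

```text
F [ 0.3 -0.8 -2.6] grip 50.81740915775299 37.82033054035565
30985 rear end x [13.5 42.1 65. ] y [-16.7  19.9]
top plane slope x,y,z0 [ 1.5000e-02 -0.0000e+00 -7.1789e+01] 29719
edge yaw ((39.01679611206055, -0.1709270477294922), (52.029823303222656, 49.41353988647461), 0.008288172073662281)
now 20.65 [ 452.4 -248.4  163.4] yaw 172.6 tilt [-0.002  0.002 -1.   ] gap 37.1
(448, -50, 166, 180) [ 0.149  0.981 -0.011] [ 0.001 -0.001 -0.061]
(391, 60, 166, 180) [ 0.502  1.49  -0.009] [ 0.001 -0.001 -0.061]
(391, 223, 166, 180) [ 0.607  2.298 -0.008] [ 0.001 -0.001 -0.061]
```

Run:
```python
from h import *
# scanner top face in the top camera while held
p,d=eyes.camera("top");W=cloud(eyes.calibration("top"),d)
q=W[(abs(W[...,0]-453)<110)&(abs(W[...,1]+248)<60)&(W[...,2]>150)&(W[...,2]<245)]
print(len(q),q.min(0) if len(q) else "",q.max(0) if len(q) else "")
# label on the jar in the side camera: dark/white pixels hidden; use wall points facing -x
p,d=eyes.camera("side");S=cloud(eyes.calibration("side"),d)
m=(S[...,2]>60)&(S[...,2]<170)&(np.hypot(S[...,0]-571,S[...,1]-223)<75)
q=S[m];print(len(q),np.percentile(q,[2,50,98],axis=0).round())
```

```text
423 [ 386.91777213 -265.73166359  196.8467166 ] [ 517.49711091 -200.97001056  244.91867715]
1291 [[526. 173.  62.]
 [564. 179. 114.]
 [607. 210. 168.]]
```

The scanner is held level and centred: rear end at +65, top plane slope 0.015, underside about 36 mm above the TCP. The scan pose is therefore TCP ≈ (391,223,65), yaw 180. The travel height clears the mug.

Call:
{"method": "play_rows", "body": {"deltas": [{"dx": 0.07,"dy": 0.2,"dz": 0,"rx": 0,"ry": 0,"rz": -0.02,"hand": 0.2},{"dx": 0.15,"dy": 0.45,"dz": 0,"rx": 0,"ry": 0,"rz": -0.04,"hand": 0.2},{"dx": 0.24,"dy": 0.7,"dz": 0,"rx": 0,"ry": 0,"rz": -0.06,"hand": 0.2},{"dx": 0.3,"dy": 0.95,"dz": 0,"rx": 0,"ry": 0,"rz": -0.06,"hand": 0.2},{"dx": 0.32,"dy": 1,"dz": 0,"rx": 0,"ry": 0,"rz": -0.06,"hand": 0.2}]}}

```text
time: 21.38
eef_pos: [414.5, -40.0, 164.6]
tool_rot: [0.001, -3.141, -0.001]
wrist_force: [0.6, 0.8, -2.3]
finger_gap: 37.3
grasp_force: 51.2
```

Run:
```python
from h import *
rows([(391,60,166,180),(391,110,150,180),(391,223,66,180)])
```

```text
now 21.38 [414.5 -40.  164.6] yaw -180.0 tilt [-0.001  0.001 -1.   ] gap 37.3
(391, 60, 166, 180) [ 0.117  0.5   -0.007] [ 0. -0.  0.]
(391, 110, 150, 180) [0.117 0.75  0.073] [ 0. -0.  0.]
(391, 223, 66, 180) [0.117 1.315 0.494] [ 0. -0.  0.]
```

Call:
{"method": "play_rows", "body": {"deltas": [{"dx": 0.05,"dy": 0.22,"dz": 0,"rx": 0,"ry": 0,"rz": 0,"hand": 0.2},{"dx": 0.12,"dy": 0.45,"dz": 0,"rx": 0,"ry": 0,"rz": 0,"hand": 0.2},{"dx": 0.12,"dy": 0.7,"dz": 0,"rx": 0,"ry": 0,"rz": 0,"hand": 0.2},{"dx": 0.12,"dy": 0.9,"dz": 0.1,"rx": 0,"ry": 0,"rz": 0,"hand": 0.2},{"dx": 0.12,"dy": 1,"dz": 0.2,"rx": 0,"ry": 0,"rz": 0,"hand": 0.2},{"dx": 0.12,"dy": 1,"dz": 0.3,"rx": 0,"ry": 0,"rz": 0,"hand": 0.2}]}}

```text
time: 22.12
eef_pos: [392.2, 158.4, 104.3]
tool_rot: [0.001, 3.141, -0.0]
wrist_force: [0.5, -1.2, -2.4]
finger_gap: 37.6
grasp_force: 51.4
```

Run:
```python
from h import *
rows([(391,223,65,180)])
```

```text
now 22.12 [392.2 158.4 104.3] yaw 179.9 tilt [ 0. -0. -1.] gap 37.6
(391, 223, 65, 180) [0.006 0.323 0.196] [-0.  0. -0.]
```

Move to the scan pose, then check it in the side camera before the long hold.

Call:
{"method": "play_rows", "body": {"deltas": [{"dx": 0,"dy": 0.15,"dz": 0.1,"rx": 0,"ry": 0,"rz": 0,"hand": 0.2},{"dx": 0.005,"dy": 0.28,"dz": 0.18,"rx": 0,"ry": 0,"rz": 0,"hand": 0.2},{"dx": 0.005,"dy": 0.32,"dz": 0.195,"rx": 0,"ry": 0,"rz": 0,"hand": 0.2},{"dx": 0.005,"dy": 0.32,"dz": 0.195,"rx": 0,"ry": 0,"rz": 0,"hand": 0.2},{"dx": 0.005,"dy": 0.32,"dz": 0.195,"rx": 0,"ry": 0,"rz": 0,"hand": 0.2},{"dx": 0.005,"dy": 0.32,"dz": 0.195,"rx": 0,"ry": 0,"rz": 0,"hand": 0.2}]}}

```text
time: 22.88
eef_pos: [391.8, 221.1, 66.6]
tool_rot: [0.006, 3.14, 0.0]
wrist_force: [0.8, 0.9, -1.8]
finger_gap: 37.7
grasp_force: 51.4
```

Run:
```python
from h import *
rows([(391,223,65,180)])
p,d=eyes.camera("side");c=eyes.calibration("side");W=cloud(c,d);cv2.imwrite("pics/scan.png",cv2.resize(p[130:290,200:400],(800,640))[:600,:,::-1])
t=robot.sense()["eef_pos"]
m=(abs(W[...,1]-200)<12)&(W[...,2]>95)&(W[...,2]<145)&(W[...,0]>320)&(W[...,0]<480)
q=W[m];print("scanner near side",len(q),np.percentile(q,[2,50,98],axis=0).round(1))
p,d=eyes.camera("top");W=cloud(eyes.calibration("top"),d)
m=(abs(W[...,1]-223)<35)&(W[...,2]>125)&(W[...,2]<148)&(W[...,0]>410)&(W[...,0]<480)
q=W[m];print("scanner top",len(q),np.percentile(q,[2,50,98],axis=0).round(1) if len(q) else "")
```

```text
now 22.88 [391.8 221.1  66.6] yaw 179.8 tilt [ 0.001  0.    -1.   ] gap 37.7
(391, 223, 65, 180) [0.004 0.009 0.008] [ 0.     0.001 -0.002]
scanner near side 653 [[328.7 189.8 102.1]
 [399.3 201.2 123.2]
 [453.2 210.8 138.7]]
scanner top 99 [[438.5 200.6 128.5]
 [450.4 223.4 137.5]
 [455.4 240.1 143.7]]
```

View pics/scan.png

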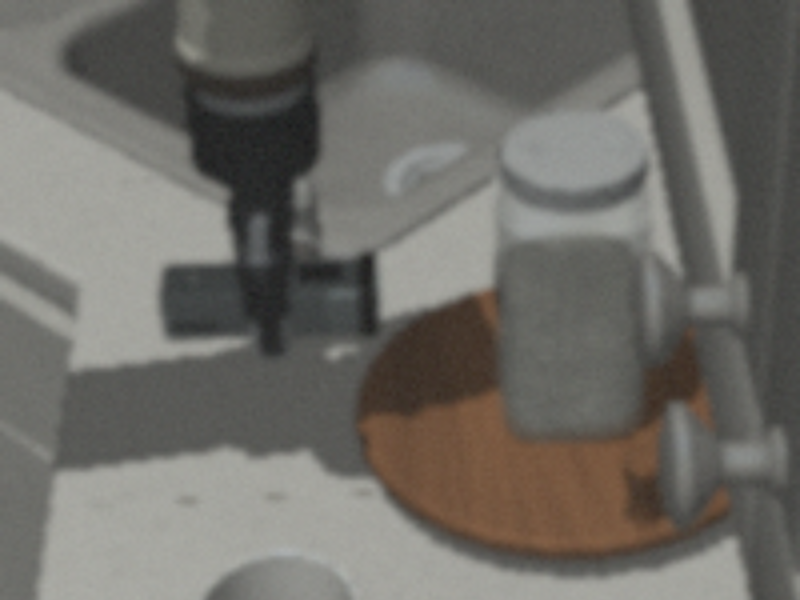

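The side view shows the scanner (165–375, 260–335) level, its nose toward the jar wall and no label on the side-facing wall. Its top is at z≈137.5, so the window is at about 121, with y≈223 and x≈456. I'll hold still for over two seconds.

Call:
{"method": "play_rows", "body": {"deltas": [{"dx": 0,"dy": 0,"dz": 0,"rx": 0,"ry": 0,"rz": 0,"hand": 0.2},{"dx": 0,"dy": 0,"dz": 0,"rx": 0,"ry": 0,"rz": 0,"hand": 0.2},{"dx": 0,"dy": 0,"dz": 0,"rx": 0,"ry": 0,"rz": 0,"hand": 0.2},{"dx": 0,"dy": 0,"dz": 0,"rx": 0,"ry": 0,"rz": 0,"hand": 0.2},{"dx": 0,"dy": 0,"dz": 0,"rx": 0,"ry": 0,"rz": 0,"hand": 0.2},{"dx": 0,"dy": 0,"dz": 0,"rx": 0,"ry": 0,"rz": 0,"hand": 0.2},{"dx": 0,"dy": 0,"dz": 0,"rx": 0,"ry": 0,"rz": 0,"hand": 0.2},{"dx": 0,"dy": 0,"dz": 0,"rx": 0,"ry": 0,"rz": 0,"hand": 0.2},{"dx": 0,"dy": 0,"dz": 0,"rx": 0,"ry": 0,"rz": 0,"hand": 0.2},{"dx": 0,"dy": 0,"dz": 0,"rx": 0,"ry": 0,"rz": 0,"hand": 0.2},{"dx": 0,"dy": 0,"dz": 0,"rx": 0,"ry": 0,"rz": 0,"hand": 0.2},{"dx": 0,"dy": 0,"dz": 0,"rx": 0,"ry": 0,"rz": 0,"hand": 0.2},{"dx": 0,"dy": 0,"dz": 0,"rx": 0,"ry": 0,"rz": 0,"hand": 0.2},{"dx": 0,"dy": 0,"dz": 0,"rx": 0,"ry": 0,"rz": 0,"hand": 0.2},{"dx": 0,"dy": 0,"dz": 0,"rx": 0,"ry": 0,"rz": 0,"hand": 0.2},{"dx": 0,"dy": 0,"dz": 0,"rx": 0,"ry": 0,"rz": 0,"hand": 0.2},{"dx": 0,"dy": 0,"dz": 0,"rx": 0,"ry": 0,"rz": 0,"hand": 0.2},{"dx": 0,"dy": 0,"dz": 0,"rx": 0,"ry": 0,"rz": 0,"hand": 0.2},{"dx": 0,"dy": 0,"dz": 0,"rx": 0,"ry": 0,"rz": 0,"hand": 0.2}]}}

```text
time: 25.35
eef_pos: [391.1, 221.6, 66.0]
tool_rot: [-0.005, -3.142, 0.0]
wrist_force: [-0.1, -0.7, -1.8]
finger_gap: 37.4
grasp_force: 51.4
```

Call:
{"method": "play_rows", "body": {"deltas": [{"dx": 0.02,"dy": -0.1,"dz": -0.1,"rx": 0,"ry": 0,"rz": 0,"hand": 0.2},{"dx": 0.02,"dy": -0.3,"dz": -0.3,"rx": 0,"ry": 0,"rz": 0,"hand": 0.2},{"dx": 0,"dy": -0.5,"dz": -0.5,"rx": 0,"ry": 0,"rz": 0,"hand": 0.2},{"dx": 0,"dy": -0.6,"dz": -0.55,"rx": 0,"ry": 0,"rz": 0,"hand": 0.2},{"dx": 0,"dy": -0.8,"dz": -0.55,"rx": 0,"ry": 0,"rz": 0,"hand": 0.2},{"dx": -0.05,"dy": -1,"dz": -0.55,"rx": 0,"ry": 0,"rz": 0,"hand": 0.2},{"dx": -0.05,"dy": -1,"dz": -0.55,"rx": 0,"ry": 0,"rz": 0,"hand": 0.2}]}}

```text
time: 26.22
eef_pos: [401.0, 19.6, 176.2]
tool_rot: [0.011, 3.141, -0.001]
wrist_force: [-0.0, 0.7, -1.5]
finger_gap: 37.4
grasp_force: 51.8
```

Call:
{"method": "play_rows", "body": {"deltas": [{"dx": -0.05,"dy": -0.25,"dz": 0,"rx": 0,"ry": 0,"rz": 0,"hand": 0.2},{"dx": -0.1,"dy": -0.5,"dz": 0,"rx": 0,"ry": 0,"rz": 0,"hand": 0.2},{"dx": -0.14,"dy": -0.75,"dz": 0,"rx": 0,"ry": 0,"rz": 0.03,"hand": 0.2},{"dx": -0.18,"dy": -1,"dz": 0,"rx": 0,"ry": 0,"rz": 0.06,"hand": 0.2},{"dx": -0.18,"dy": -1,"dz": 0,"rx": 0,"ry": 0,"rz": 0.06,"hand": 0.2}]}}

```text
time: 26.85
eef_pos: [436.3, -180.5, 176.0]
tool_rot: [0.207, 3.135, -0.0]
wrist_force: [-0.1, 0.4, -2.3]
finger_gap: 37.2
grasp_force: 52.0
```

Run:
```python
from h import *
rows([(453.2,-248.5,165,172.6)])
```

```text
now 26.85 [ 436.3 -180.5  176. ] yaw 172.4 tilt [-0. -0. -1.] gap 37.2
(453.2, -248.5, 165, 172.6) [-0.129 -0.326  0.055] [-0.     0.    -0.001]
```

Call:
{"method": "play_rows", "body": {"deltas": [{"dx": -0.07,"dy": -0.2,"dz": 0,"rx": 0,"ry": 0,"rz": 0,"hand": 0.2},{"dx": -0.13,"dy": -0.32,"dz": 0,"rx": 0,"ry": 0,"rz": 0,"hand": 0.2},{"dx": -0.13,"dy": -0.326,"dz": 0.2,"rx": 0,"ry": 0,"rz": 0,"hand": 0.2},{"dx": -0.13,"dy": -0.326,"dz": 0.4,"rx": 0,"ry": 0,"rz": 0,"hand": 0.2},{"dx": -0.13,"dy": -0.326,"dz": 0.6,"rx": 0,"ry": 0,"rz": 0,"hand": 0.2},{"dx": -0.13,"dy": -0.326,"dz": 0.65,"rx": 0,"ry": 0,"rz": 0,"hand": 0.2},{"dx": -0.13,"dy": -0.326,"dz": 0.65,"rx": 0,"ry": 0,"rz": 0,"hand": 0.2},{"dx": -0.13,"dy": -0.326,"dz": 0.65,"rx": 0,"ry": 0,"rz": 0,"hand": 0.2}]}}

```text
time: 27.85
eef_pos: [454.8, -247.3, 48.0]
tool_rot: [0.201, 3.132, -0.003]
wrist_force: [0.8, -0.5, -1.5]
finger_gap: 37.6
grasp_force: 51.9
```

Run:
```python
from h import *
for i in range(3): rows([(453.2,-248.3,-13.5,172.6)]);eyes.camera("top")
```

```text
now 27.85 [ 454.8 -247.3   48. ] yaw 172.7 tilt [ 0.003 -0.002 -1.   ] gap 37.6
(453.2, -248.3, -13.5, 172.6) [ 0.008 -0.006  0.308] [-0.001  0.001  0.001]
now 27.9 [ 454.7 -247.4   48. ] yaw 172.7 tilt [ 0.003 -0.002 -1.   ] gap 37.4
(453.2, -248.3, -13.5, 172.6) [ 0.008 -0.005  0.308] [-0.001  0.001  0.   ]
now 27.95 [ 454.5 -247.4   47.8] yaw 172.6 tilt [ 0.003 -0.002 -1.   ] gap 37.3
(453.2, -248.3, -13.5, 172.6) [ 0.007 -0.005  0.307] [-0.001  0.001  0.   ]
```

Call:
{"method": "play_rows", "body": {"deltas": [{"dx": 0.006,"dy": -0.005,"dz": 0.1,"rx": 0,"ry": 0,"rz": 0,"hand": 0.2},{"dx": 0.006,"dy": -0.005,"dz": 0.18,"rx": 0,"ry": 0,"rz": 0,"hand": 0.2},{"dx": 0.006,"dy": -0.005,"dz": 0.23,"rx": 0,"ry": 0,"rz": 0,"hand": 0.2},{"dx": 0.006,"dy": -0.005,"dz": 0.26,"rx": 0,"ry": 0,"rz": 0,"hand": 0.2},{"dx": 0.006,"dy": -0.005,"dz": 0.28,"rx": 0,"ry": 0,"rz": 0,"hand": 0.2},{"dx": 0.006,"dy": -0.005,"dz": 0.295,"rx": 0,"ry": 0,"rz": 0,"hand": 0.2},{"dx": 0.006,"dy": -0.005,"dz": 0.3,"rx": 0,"ry": 0,"rz": 0,"hand": 0.2},{"dx": 0.006,"dy": -0.005,"dz": 0.3,"rx": 0,"ry": 0,"rz": 0,"hand": 0.2},{"dx": 0.006,"dy": -0.005,"dz": 0.3,"rx": 0,"ry": 0,"rz": 0,"hand": 0.2}]}}

```text
time: 29.12
eef_pos: [452.2, -247.5, -13.8]
tool_rot: [0.202, 3.135, -0.001]
wrist_force: [0.1, -0.1, -1.7]
finger_gap: 37.8
grasp_force: 52.1
```

The force still shows the scanner's weight. I'll lower about 2 mm more.

Call:
{"method": "play_rows", "body": {"deltas": [{"dx": 0,"dy": 0,"dz": 0.005,"rx": 0,"ry": 0,"rz": 0,"hand": 0.2},{"dx": 0,"dy": 0,"dz": 0.01,"rx": 0,"ry": 0,"rz": 0,"hand": 0.2},{"dx": 0,"dy": 0,"dz": 0.01,"rx": 0,"ry": 0,"rz": 0,"hand": 0.2}]}}

```text
time: 29.5
eef_pos: [452.2, -247.5, -13.9]
tool_rot: [-0.201, -3.134, -0.0]
wrist_force: [-8.6, 6.0, 17.8]
finger_gap: 37.4
grasp_force: 54.4
```

Contact is made and the scanner is seated. I'll release and lift.

Call:
{"method": "play_rows", "body": {"deltas": [{"dx": 0,"dy": 0,"dz": -0.005,"rx": 0,"ry": 0,"rz": 0,"hand": 0.3},{"dx": 0,"dy": 0,"dz": -0.01,"rx": 0,"ry": 0,"rz": 0,"hand": 0.6},{"dx": 0,"dy": 0,"dz": -0.01,"rx": 0,"ry": 0,"rz": 0,"hand": 1},{"dx": 0,"dy": 0,"dz": -0.01,"rx": 0,"ry": 0,"rz": 0,"hand": 1},{"dx": 0,"dy": 0,"dz": -0.01,"rx": 0,"ry": 0,"rz": 0,"hand": 1},{"dx": 0,"dy": 0,"dz": -0.2,"rx": 0,"ry": 0,"rz": 0,"hand": 1},{"dx": 0,"dy": 0,"dz": -0.5,"rx": 0,"ry": 0,"rz": 0,"hand": 1},{"dx": 0,"dy": 0,"dz": -0.8,"rx": 0,"ry": 0,"rz": 0,"hand": 1},{"dx": 0,"dy": 0,"dz": -1,"rx": 0,"ry": 0,"rz": 0,"hand": 1},{"dx": 0,"dy": 0,"dz": -1,"rx": 0,"ry": 0,"rz": 0,"hand": 1},{"dx": 0,"dy": 0,"dz": -1,"rx": 0,"ry": 0,"rz": 0,"hand": 1}]}}

```text
time: 30.88
eef_pos: [451.5, -246.9, 182.9]
tool_rot: [-0.202, -3.134, -0.002]
wrist_force: [-0.1, -0.3, -0.3]
finger_gap: 85.2
grasp_force: 0.0
```

```bash
python3 sc.py; python3 tt.py t10
```

```text
48 70 [291, 125, 58, 177, 9273] ((451.6912841796875, -246.8014678955078), (41.521053314208984, 128.26513671875), 82.61865997314453) z 57.719934629872284
2.5 14 [274, 165, 20, 93, 1648] ((455.29302978515625, -276.7613525390625), (16.26361083984375, 78.80254364013672), 81.8334732055664) z 7.758049082074223
14 45 [274, 135, 19, 31, 565] ((403.5008544921875, -266.9906311035156), (12.297337532043457, 22.13319206237793), 81.15692901611328) z 33.397136330054934
(array([  217, 24245,  3291,    59,    39,   401,   335,   355,   626,
         322,     8,   463,  8547,   311,     0]), array([-5,  0,  5, 10, 15, 20, 25, 30, 35, 40, 45, 50, 55, 60, 65, 70]))
now 30.93 [ 451.1 -246.6  182.2] yaw 172.6 tilt [-0.002  0.002 -1.   ] gap 85.3
71 [307. 190.] [605. 114.  73.] angle -72.9
72 [219. 193.] [596. 335.  74.] angle 77.2
now 30.98 [ 451.  -246.5  181.9] yaw 172.6 tilt [-0.003  0.003 -1.   ] gap 85.4
```

The scanner is back within 1.5 mm of its original place, level and at the same height. The disc angle is unchanged and the arm is clear.

```bash
python3 -c "
from plant import order;print(order.sign_off())"
```

```text
the job is handed in; nothing more can be done
None
```

The job is handed in, with no verdict returned: label about 2° off the front edge, held in the scan pose over two seconds about 7 cm away, scanner back in its stand within 1.5 mm, mug and salt never approached; the real fingertips sit about 44 mm farther back than documented (33 mm behind the reported TCP, not 11 mm ahead), so the first three knob pushes passed over the knob until I corrected for it.

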